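Park the charged inspection lamp in its sloping collar

ROBOT

A 6-joint arm with a two-finger parallel gripper is mounted at the origin on a cart in front of the work surface, level with it; the furniture and walls round the work are solid. World frame = base frame: x ahead of the robot, y to its left, z up, the work surface at z = 0. Lengths are in m, angles in rad, forces in N, time in s.
With the tool pointing down it reaches from about 0.375 to 0.975 m from the base axis. Payload 3.8 kg.
Tool frame: the origin (TCP) lies at the very end of the fingers, on their centre line; the grasp point (between the pads) lies 19 mm behind it (bot.grip_point_offset is the distance from the TCP to the grasp point, in m); z points along the fingers, x is the direction in which the jaws open and shut, and the axes are right-handed (so a half turn about z gives the same grasp; the last joint's range is limited). The gripper opens to 85 mm and grips with 20 to 120 N. Pads are 22 mm wide; open, the fingers measure 114 mm over their backs; the gripper's body (76 mm by 85 mm) begins 54 mm behind the grasp point. The pads swing forward as they close: fully open they stand 13 mm farther back than shut.
Start: joints at [-1.14, 0.264, 1.604, -0, 1.274, -0.037], TCP at [0.304, -0.602, 0.195] pointing down, gripper open.
Joint ranges: [-2.63, 2.63], [-0.94, 2.18], [0.31, 2.57], [-1.31, 4.45], [0, 2.66], [-2.55, 2.55]. Speed limits (rad/s): [2.57, 2.57, 3.14, 3.14, 3.14, 3.14].

INTERFACE

Orientations are given as a rotation vector (axis times angle).
In Python, from workcell import bot, read_camera gives the robot as it stands.
- The arm moves only by the tool arm_command, never from a script. Its argument "rows" is a list of rows, each an object with "delta_rot": the turn, a rotation vector about the tool's x, y, z in rad, a list of three; "xyz": the shift along the tool's x, y, z in m, a list of three; "gripper": the finger opening in m, from 0 to 0.0854. A call has 1 to 12 rows; each row shifts and turns the commanded pose from where the row before left it, along the tool's axes as they then stand; what a row does not reach is not made up. A row lasts 1/10 s, in which the tool goes at most 50 mm and 8.59 degrees, less where a joint would pass 70% of its speed; a pose out of reach is approached as far as the arm can. A call is refused whole if a number of a shift passes 0.05 or a number of a turn 0.15, either way. A call with a gripper value outside its range is refused whole. The fingers move at their own pace and stop on an object; "force" is the grip in N (left out, the last holds). Time passes only in rows, so rows that do not move let the fingers close. It gives the time, the measured TCP pose, the force and the opening at its end, in the units of the state.
- bot.read_state(): the state, without advancing time (a new reading comes with each control period).
- read_camera(name): name is "scene" or "side" or "wrist"; returns a dict with "pixels" (480x640x3 uint8, red, green, blue), "range_z" (480x640 float32, m along the optical axis (not along the pixel's ray), 0 where there is no reading), "intrinsics" (3x3 intrinsics, pixels), "dist_coeffs" ([k1, k2, p1, p2, k3] as OpenCV has them; the pictures are not rectified), "camera_from_world" (4x4, takes a point from world to camera coordinates). Camera axes: x right, y up, looking along -z (the intrinsics and any distortion apply to the point x, -y, -z); pixel columns grow to the right and rows downward; lengths in m; the calibration is good to about 2 mm. A picture is of the moment at which its call begins.
- bot.finish_job(): hands the job in, once; it reports no verdict.
The state is a dict: "time": time; "q": joint angles; "joint_vel": joint speeds; "joint_torque": joint torques, N m; "tool_pos": TCP position; "tcp_rot": TCP orientation; "wrist_force": force on the tool from outside, world axes, zero at the start; "torque": the same for the moment, N m; "width": opening from 0.0 (shut) to 1.0 (fully open).
Only numpy, scipy, OpenCV 4.12 (cv2) and the standard library are available. Lean on these libraries where they do the work, as an engineer would, in place of code of your own. Each camera call takes 0.05 s, during which the arm holds its last target.

TASK

The inspection lamp has finished charging: swing the keeper of the sloping holder fully open, lift the lamp out of its charging stand, lower it tail first down through the holder's collar until its wide head catches on the rim, and let it hang there. Then swing the keeper fully shut again over the lamp's head. Guide the lamp in rather than letting it fall from a height, and leave the beaker and the tape roll beside the stand and the dropper bottle beside the holder where they are.

Things in the scene. Friction and masses are not known exactly. Their poses are not given: they have to be found in the camera images.
- lamp: Dark metal hand lamp, loose, 160 mm long, 0.12 to 0.21 kg, round about its z axis. Origin: centre of the tail face; z from tail to head. Barrel 26 mm diameter up to z = 110 mm, tail tapering to 18 mm over the last 8 mm; cone from 26 to 44 mm diameter at z = 110 to 122; head 44 mm diameter, z = 122 to 160. Starts upright, tail down in the charging stand.
- lamp_head (a point): Centre of the lamp's wide head, on its axis, 141 mm from the tail.
- lamp_tail (a point): Centre of the lamp's tail face (same as the lamp's origin).
- charger: Charging stand, fixed: black foot 90 x 84 x 12 mm with a grey block 74 x 74 mm on it, top 54 mm above the worktop, with a round upright well 31 mm in diameter and 42 mm deep in the middle (floor 12 mm above the worktop). Origin under its centre on the worktop, z up.
- holder: Sloping holder, fixed: dark base plate 150 x 150 x 10 mm (its middle 15 mm to +y of the origin) with an aluminium upright 24 x 18 mm at y = +60 mm that carries the collar 150 mm above the worktop. Origin on the worktop, x pointing from the robot's side to the far side.
- collar: Holder's fixed aluminium ring: 45 mm outside, 31 mm bore, 30 mm long, open below. Origin: centre of its mouth (upper rim). z: bore axis, up out of the mouth, leaning 30 degrees from vertical toward the robot's side (holder's -x). y: level, the holder's y. x: up the slope, to the far side. A seated lamp's head centre is about 28 mm above the mouth along z, its top 47 mm; its tail hangs free.
- keeper_pivot (a point): Keeper's pivot on top of a fixed post 17 mm in diameter, parallel to the bore: in the collar's frame x = 0, y = +60 mm, z = 54 mm.
- keeper (a joint): Flat steel arm 20 x 5 mm that turns about keeper_pivot, parallel to the bore. Rad: 0 = shut, the arm points along the collar's -y across the bore axis and 16 mm past it, its underside 54 mm above the mouth; it opens toward the robot's side; at 1.57 it points along the collar's -x; stop at 1.75. Open means beyond 1.2, shut below 0.12. Stays where left; 0.7 N at the knob moves it.
- keeper_knob (a point): Centre of the top of the keeper's black knob, a round pin 16 mm in diameter and 27 mm high, parallel to the bore, 60 mm from the pivot. Its top is 86.5 mm above the mouth along the collar's z. In the collar's frame at keeper angle a: x = -60 sin a, y = 60 - 60 cos a (mm); shut, it stands on the bore axis.
- beaker: Bystander: clear glass beaker to the left of the charging stand, 55 mm wide, 70 mm high. Origin at the centre of its underside.
- dropper_bottle: Bystander: small amber dropper bottle to the left of the holder, 34 mm wide, 114 mm high. Origin at the centre of its underside.
- tape_roll: Bystander: roll of label tape lying flat to the right of the charging stand, 75 mm across, 19 mm high. Origin at the centre of its underside.
Not all that is in view belongs to the job. What is meant by the lamp is not turquoise, and is the larger of those in its own colour.

How it is judged:
By the outcome, as a careful person would: the job done as asked, in the order asked, and still so for the second after the job is handed in, with the robot touching nothing.
It also fails if it takes over 66 s, if anything falls off the work surface, if the arm or the gripper's body presses on something with over 40 N, if the wrist force passes 120 N, or if a joint passes its speed limit or range.

## Working session

There is one attempt and no reset: what is moved stays moved. The work goes in short steps, Python scripts to look and compute and a tool call to move; the robot and the scene stay as the last step left them, time stands still between calls to the robot, and variables do not carry over. Pictures are saved under pics/ and viewed, and the job is handed in when it is done.

Besides the shell and the picture viewer there is one more tool, called after "Call:" as a command line: name --argument value ..., lists and objects as JSON in quotes. arm_command: Moves the arm, as the interface text tells. Its arguments: {"type":"object","properties":{"rows":{"type":"array","items":{"type":"object","properties":{"delta_rot":{"type":"array","items":{"type":"number"}},"xyz":{"type":"array","items":{"type":"number"}},"gripper":{"type":"number"}}}},"force":{"type":"number"}},"required":["rows"]}

```bash
ls; mkdir -p pics; python3 - <<'E'
from workcell import bot, read_camera
import cv2,numpy as np
print(bot.read_state(), bot.grip_point_offset)
for n in ["scene","side","wrist"]:
    d=read_camera(n); np.savez(f'pics/{n}0.npz',**d)
    cv2.imwrite(f'pics/{n}0.png',d['pixels'][:,:,::-1])
    print(n,d['intrinsics'],d['dist_coeffs'],d['camera_from_world'])
E
```

```text
pics
{'time': 0.0, 'q': array([-1.13991637e+00,  2.64771531e-01,  1.60536820e+00,  6.37744124e-06,
        1.27365566e+00, -3.68838838e-02]), 'joint_vel': array([-0.00011659, -0.00013539, -0.0006338 , -0.00073237,  0.00071853,
       -0.00128913]), 'joint_torque': array([ 8.49490716e-04, -5.15106869e+01, -3.67315185e+01, -2.52783548e-04,
        1.29845389e-02,  1.55794720e-05]), 'tool_pos': array([ 0.30403065, -0.60176498,  0.19375283]), 'tcp_rot': array([-2.67474362,  1.64548795,  0.00287174]), 'wrist_force': array([-0.31812508,  0.38907034,  0.04323575]), 'torque': array([0.04432954, 0.05404811, 0.07404205]), 'width': 0.9978679723773286} 0.0187
scene [[609.74088194   0.         324.28768557]
 [  0.         609.74088194 242.13941186]
 [  0.           0.           1.        ]] [0.07113297 0.         0.         0.         0.        ] [[ 0.60328639 -0.79750882 -0.00502127 -0.19483432]
 [ 0.33121445  0.24481432  0.91124252 -0.3288506 ]
 [-0.72549467 -0.55140333  0.41183959 -1.09488174]
 [ 0.          0.          0.          1.        ]]
side [[435.32582794   0.         315.05403867]
 [  0.         435.32582794 232.36356561]
 [  0.           0.           1.        ]] [-0.05674623  0.          0.          0.          0.        ] [[-0.99940073 -0.03448533 -0.00298987  0.52669687]
 [ 0.01106451 -0.40010627  0.91640196 -0.08176718]
 [-0.03279869  0.91581971  0.40024806 -1.18175534]
 [ 0.          0.          0.          1.        ]]
wrist [[372.43366544   0.         319.28725155]
 [  0.         372.43366544 239.16766715]
 [  0.           0.           1.        ]] [-0.00313783  0.          0.          0.          0.        ] [[ 0.45007071 -0.89298644 -0.00340169 -0.67435508]
 [ 0.85526534  0.43214834 -0.2859528   0.03608691]
 [ 0.25682201  0.12578963  0.95823767 -0.38021923]
 [ 0.          0.          0.          1.        ]]
```

View pics/scene0.png

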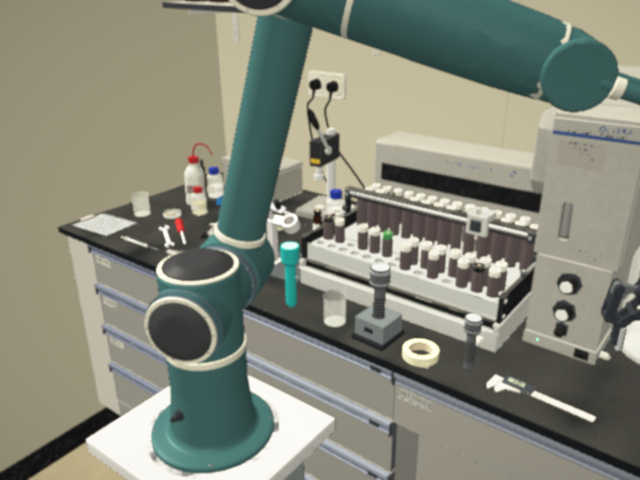

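View pics/side0.png

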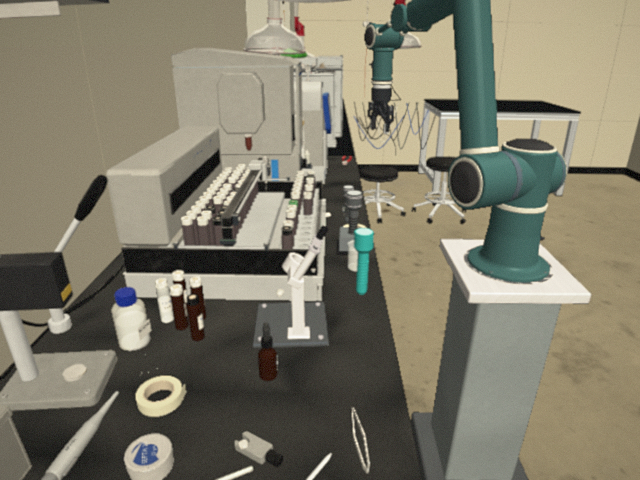

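View pics/wrist0.png

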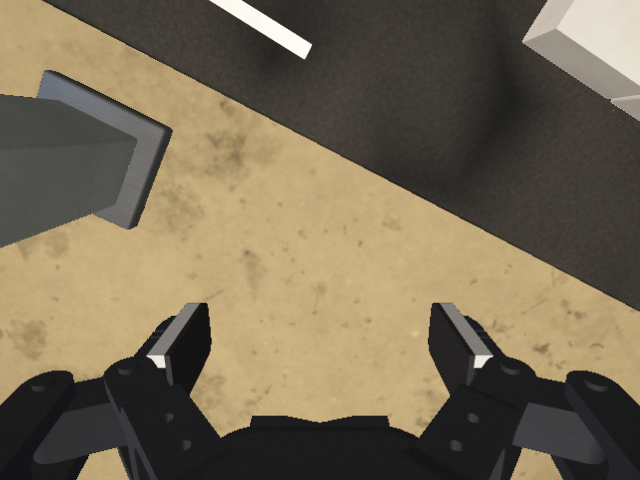

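```bash
cat > h.py <<'E'
import numpy as np,cv2
def load(f): return dict(np.load(f))
def bp(d,u,v,z=None):
    z=d['range_z'][v,u] if z is None else z
    p=cv2.undistortPoints(np.array([[[u,v]]],float),d['intrinsics'],d['dist_coeffs'])[0,0]
    c=np.array([p[0]*z,-p[1]*z,-z,1]); return (np.linalg.inv(d['camera_from_world'])@c)[:3]
def cloud(d):
    h,w=d['range_z'].shape
    uv=np.stack(np.meshgrid(np.arange(w),np.arange(h)),-1).reshape(-1,1,2).astype(float)
    p=cv2.undistortPoints(uv,d['intrinsics'],d['dist_coeffs'])[:,0]
    z=d['range_z'].reshape(-1)
    c=np.stack([p[:,0]*z,-p[:,1]*z,-z,np.ones_like(z)],1)
    P=(c@np.linalg.inv(d['camera_from_world']).T)[:,:3].reshape(h,w,3)
    P[d['range_z']==0]=np.nan
    return P
def proj(d,P):
    P=np.atleast_2d(P); c=P@d['camera_from_world'][:3,:3].T+d['camera_from_world'][:3,3]
    q=np.stack([c[:,0],-c[:,1],-c[:,2]],1)
    return cv2.projectPoints(q,np.zeros(3),np.zeros(3),d['intrinsics'],d['dist_coeffs'])[0][:,0]
def crop(d,x0,y0,x1,y1,s,f):
    cv2.imwrite(f,cv2.resize(np.ascontiguousarray(d['pixels'][y0:y1,x0:x1,::-1]),None,fx=s,fy=s,interpolation=cv2.INTER_CUBIC))
E
python3 - <<'E'
from h import *
s=load('pics/scene0.npz');e=load('pics/side0.npz')
crop(s,260,220,500,380,3,'pics/c1.png'); crop(e,220,170,390,400,3.3*0.75,'pics/c2.png')
C=cloud(s)
for u,v in [(379,268),(379,290),(378,320),(334,308),(420,350),(472,322),(290,250),(380,265)]: print('scene',u,v,C[v,u])
D=cloud(e)
for u,v in [(297,270),(297,320),(322,232),(310,250),(354,195),(267,360),(280,330),(270,320),(320,320),(348,235)]: print('side',u,v,D[v,u])
E
```

```text
scene 379 268 [ 0.41241342 -0.07738396  0.17221237]
scene 379 290 [ 0.41062264 -0.08039016  0.12149607]
scene 378 320 [ 0.4016276  -0.08601342  0.05381432]
scene 334 308 [0.38631192 0.02036332 0.05340554]
scene 420 350 [ 0.42862002 -0.1766322  -0.00050228]
scene 472 322 [ 0.41005228 -0.29185999  0.12133538]
scene 290 250 [0.39369436 0.15114445 0.1573889 ]
scene 380 265 [ 0.42427835 -0.07231474  0.17299083]
side 297 270 [0.54817914 0.35184446 0.15941805]
side 297 320 [0.55031705 0.35340676 0.04819483]
side 322 232 [0.50284399 0.28929569 0.21023708]
side 310 250 [0.52345274 0.35319822 0.20198192]
side 354 195 [ 0.4229003  -0.05463539  0.17063316]
side 267 360 [0.59372561 0.47312207 0.04767766]
side 280 330 [0.58748937 0.33426866 0.00925364]
side 270 320 [0.612655   0.29923985 0.00884504]
side 320 320 [0.50626796 0.29508268 0.0083223 ]
side 348 235 [ 0.43608385 -0.05127354  0.05349894]
```

View pics/c1.png

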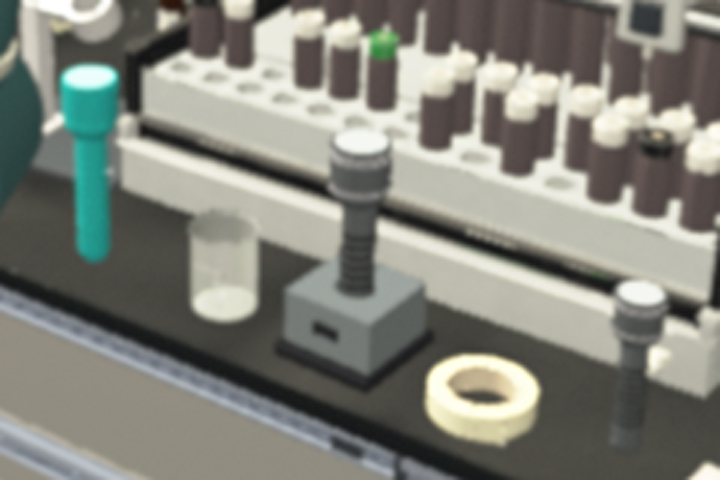

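View pics/c2.png

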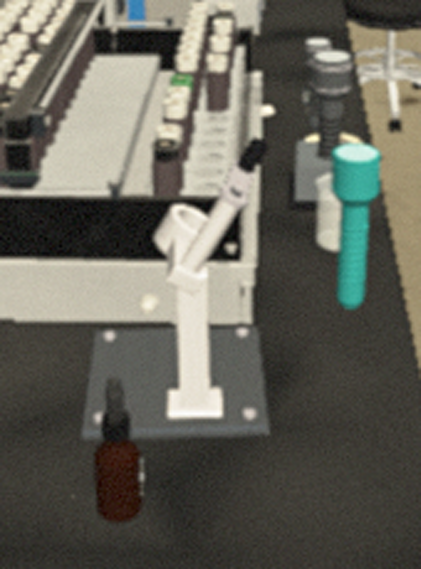

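```bash
python3 - <<'E'
from h import *
s=load('pics/scene0.npz');e=load('pics/side0.npz')
D=cloud(e);C=cloud(s)
# base plate
m=(abs(D[...,2]-0.009)<0.006)&(D[...,0]>.45)&(D[...,0]<.7)&(D[...,1]>.15)&(D[...,1]<.45)
col=e['pixels'].astype(int)
g=m&(col.sum(-1)>150)
print(g.sum(), np.median(D[g],0))
ys,xs=np.nonzero(g); print(xs.min(),xs.max(),ys.min(),ys.max())
pts=D[g][:,:2].astype(np.float32)
r=cv2.minAreaRect(pts);print(r)
# high pts of holder
m=(D[...,2]>0.10)&(D[...,0]>.4)&(D[...,0]<.7)&(D[...,1]>.2)&(D[...,1]<.45)
print(m.sum());Q=D[m];print(Q.min(0),Q.max(0))
for yy in np.arange(.2,.45,.02):
    q=Q[(Q[:,1]>=yy)&(Q[:,1]<yy+.02)]
    if len(q): print(round(yy,2),len(q),q.min(0).round(3),q.max(0).round(3))
# upright
m=(D[...,2]>0.03)&(D[...,2]<.12)&(D[...,0]>.48)&(D[...,0]<.65)&(D[...,1]>.25)&(D[...,1]<.42)
Q=D[m];print('upr',len(Q),np.percentile(Q,[2,50,98],axis=0))
# lamp top in scene
m=(C[...,2]>0.166)&(C[...,2]<.18)&(C[...,0]>.36)&(C[...,0]<.47)&(C[...,1]>-.12)&(C[...,1]<-.03)
Q=C[m];print('top',len(Q),Q.mean(0),Q.min(0),Q.max(0))
m=(D[...,2]>0.166)&(D[...,2]<.18)&(D[...,0]>.36)&(D[...,0]<.47)&(D[...,1]>-.12)&(D[...,1]<-.03)
Q=D[m];print('topside',len(Q),Q.mean(0),Q.min(0),Q.max(0))
for n,K in (('sc',C),('sd',D)):
  for z0 in [.065,.08,.095,.11,.14,.15]:
    m=(abs(K[...,2]-z0)<.006)&(K[...,0]>.36)&(K[...,0]<.47)&(K[...,1]>-.12)&(K[...,1]<-.03)
    Q=K[m]
    if len(Q):
        print(n,z0,len(Q),Q.mean(0).round(4))
E
```

```text
2648 [0.57508187 0.3065864  0.00914552]
232 332 285 363
((0.590723991394043, 0.3011769652366638), (0.20651835203170776, 0.27144041657447815), 7.027812480926514)
2345
[0.49118756 0.2002133  0.1000072 ] [0.69993399 0.36051748 0.2221188 ]
0.2 1188 [0.515 0.2   0.1  ] [0.7   0.22  0.212]
0.22 23 [0.521 0.22  0.101] [0.699 0.224 0.16 ]
0.26 83 [0.493 0.268 0.132] [0.568 0.28  0.221]
0.28 198 [0.491 0.281 0.135] [0.582 0.3   0.222]
0.3 154 [0.504 0.3   0.129] [0.579 0.32  0.203]
0.32 68 [0.506 0.32  0.136] [0.568 0.34  0.205]
0.34 628 [0.505 0.34  0.1  ] [0.566 0.359 0.208]
0.36 3 [0.554 0.36  0.134] [0.561 0.361 0.141]
upr 483 [[0.53620383 0.35179787 0.03148891]
 [0.54758653 0.35490063 0.07579258]
 [0.55921403 0.35762992 0.11784175]]
top 192 [ 0.41577361 -0.07815907  0.17081118] [ 0.39665562 -0.09899229  0.16615889] [ 0.4431476  -0.05318864  0.17439567]
topside 85 [ 0.42184912 -0.06683004  0.17085424] [ 0.39997709 -0.0870274   0.16604471] [ 0.44147503 -0.04839361  0.17280875]
sc 0.065 59 [ 0.4117 -0.0806  0.0654]
sc 0.08 58 [ 0.4115 -0.0802  0.0807]
sc 0.095 59 [ 0.4121 -0.0811  0.0956]
sc 0.11 56 [ 0.4118 -0.0811  0.1097]
sc 0.14 105 [ 0.4058 -0.084   0.1403]
sc 0.15 107 [ 0.4065 -0.0843  0.15  ]
sd 0.065 31 [ 0.4232 -0.0641  0.0657]
sd 0.08 35 [ 0.4225 -0.0648  0.0798]
sd 0.095 37 [ 0.4223 -0.0647  0.0953]
sd 0.11 39 [ 0.4219 -0.0654  0.1099]
sd 0.14 66 [ 0.4231 -0.0577  0.14  ]
sd 0.15 65 [ 0.4222 -0.0578  0.15  ]
```

```bash
python3 - <<'E'
from h import *
from scipy.optimize import least_squares
s=load('pics/scene0.npz');e=load('pics/side0.npz')
D=cloud(e);C=cloud(s)
def onplane(d,u,v,z):
    a=bp(d,u,v,1.);o=np.linalg.inv(d['camera_from_world'])[:3,3]
    return o+(a-o)*((z-o[2])/(a[2]-o[2]))
crop(e,230,280,350,360,6,'pics/c3.png'); crop(e,270,210,350,300,7,'pics/c4.png')
for (u,v) in [(93,328),(258,325),(268,432),(83,437)]:
    print(onplane(e,220+u/2.475,170+v/2.475,.01).round(4))
B=[]
for K in (C,D):
    m=(K[...,2]>.06)&(K[...,2]<.115)&(K[...,0]>.36)&(K[...,0]<.47)&(K[...,1]>-.12)&(K[...,1]<-.03)
    B.append(K[m])
for Q in B+[np.vstack(B)]:
    f=lambda p:np.hypot(Q[:,0]-p[0]-p[2]*(Q[:,2]-.09),Q[:,1]-p[1]-p[3]*(Q[:,2]-.09))-.013
    r=least_squares(f,[.42,-.075,0,0],loss='soft_l1',f_scale=.002);print(r.x.round(4),np.std(f(r.x)))
# obstacles: heights by xy
for K,n in((C,'scene'),(D,'side')):
  for x0 in np.arange(.3,.8,.1):
    print(n,round(x0,1),[ (lambda q: round(float(np.nanmax(q)),2) if q.size else 0)(K[...,2][(K[...,0]>x0)&(K[...,0]<x0+.1)&(K[...,1]>y0)&(K[...,1]<y0+.1)]) for y0 in np.arange(-.6,.5,.1)])
E
```

```text
[0.6493 0.2341 0.01  ]
[0.4983 0.2243 0.01  ]
[0.4881 0.3793 0.01  ]
[0.633  0.3903 0.01  ]
[ 0.4203 -0.0752  0.0096 -0.007 ] 0.0018402639826671512
[ 4.214e-01 -7.480e-02  2.700e-03  1.000e-04] 0.0018064427722596355
[ 0.4206 -0.0751  0.0106 -0.0053] 0.0018722232144942875
scene 0.3 [0.61, 0.62, 0.01, 0.02, 0.06, 0.17, 0.07, 0.16, 0.0, -0.07, 0]
scene 0.4 [0.01, 0.01, 0.13, 0.13, 0.06, 0.17, 0.07, 0.16, 0.22, 0.01, 0]
scene 0.5 [0.0, 0.5, 0.5, 0.18, 0.18, 0.18, 0.18, 0.18, 0.21, 0.2, 0]
scene 0.6 [0.23, 0.52, 0.52, 0.46, 0.25, 0.21, 0.21, 0.21, 0.21, 0.01, 0.0]
scene 0.7 [0, 0.28, 0.44, 0.47, 0.23, 0.21, 0.21, 0.21, 0.21, 0.1, 0.01]
side 0.3 [0.62, 0.65, 0.0, 0.02, 0.02, 0.17, 0.0, 0.16, 0.0, 0.0, 0.0]
side 0.4 [0.0, 0.01, 0.01, 0.12, 0.05, 0.17, 0.07, 0.16, 0.22, 0.01, 0.0]
side 0.5 [0.0, 0.5, 0.5, 0.18, 0.18, 0.18, 0.18, 0.18, 0.22, 0.21, 0.11]
side 0.6 [0, 0.52, 0.52, 0.44, 0.25, 0.21, 0.21, 0.21, 0.21, 0.01, 0.1]
side 0.7 [0, 0.53, 0.53, 0.48, 0.23, 0.21, 0.21, 0.21, 0.21, 0.1, 0.02]
```

View pics/c3.png

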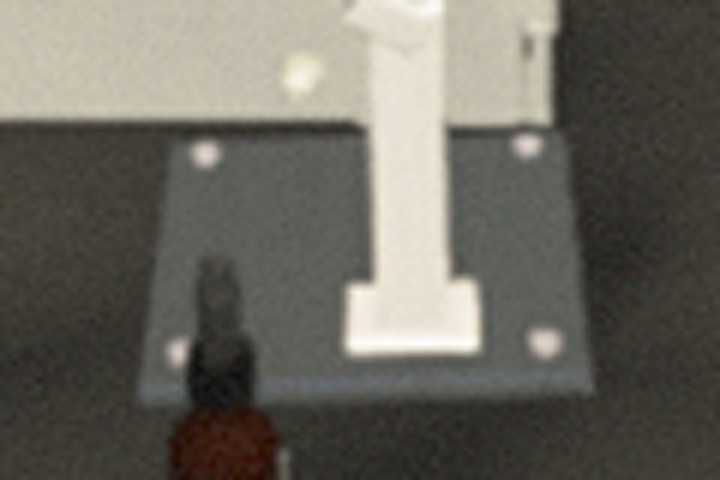

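View pics/c4.png

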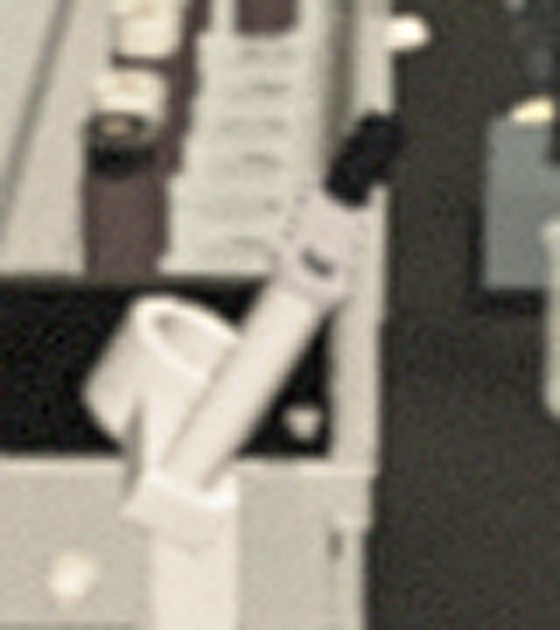

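```bash
cat >> h.py <<'E'
def onplane(d,u,v,z):
    a=bp(d,u,v,1.);o=np.linalg.inv(d['camera_from_world'])[:3,3]
    return o+(a-o)*((z-o[2])/(a[2]-o[2]))
def collarR(yaw,lean=np.pi/6):
    c,s=np.cos(yaw),np.sin(yaw);Rz=np.array([[c,-s,0],[s,c,0],[0,0,1]])
    z=np.array([-np.sin(lean),0,np.cos(lean)]);y=np.array([0,1,0]);x=np.cross(y,z)
    return Rz@np.stack([x,y,z],1)
def model(d,img,t,R,a,off=(0,0),sc=1):
    """draw collar mouth/bottom, post, keeper, knob"""
    def dr(P,col):
        p=proj(d,np.asarray(P)@R.T+t); p=((p+.5-np.array(off))*sc-.5); cv2.polylines(img,[np.round(p*8).astype(int)],False,col,1,cv2.LINE_AA,3)
    th=np.linspace(0,2*np.pi,41)
    ring=lambda r,z,c=(0,0):np.stack([c[0]+r*np.cos(th),c[1]+r*np.sin(th),0*th+z],1)
    dr(ring(.0225,0),(0,0,255));dr(ring(.0155,0),(0,0,255));dr(ring(.0225,-.03),(0,0,255))
    dr(ring(.0085,.054,(0,.06)),(255,0,0));dr(ring(.0085,0,(0,.06)),(255,0,0))
    k=(-.06*np.sin(a),.06-.06*np.cos(a))
    dr(ring(.008,.0865,k),(0,255,0));dr(ring(.008,.0595,k),(0,255,0))
    u=np.array([-np.sin(a),-np.cos(a)]);n=np.array([u[1],-u[0]])
    P=[np.r_[np.array([0,.06])+u*l+n*w,.0595] for l,w in((0,.01),(.076,.01),(.076,-.01),(0,-.01),(0,.01))]
    dr(P,(0,255,255))
E
python3 - <<'E'
from h import *
e=load('pics/side0.npz')
P=[onplane(e,230+u/6,280+v/6,.01)[:2] for u,v in [(170,135),(568,130),(592,378),(145,380)]]
print(np.round(P,4)); c=np.mean(P,0)
P=np.array(P);yaw=np.arctan2(*((P[1]-P[0])*-1+(P[3]-P[2]))[::-1]);print(c,np.degrees(yaw))
yw=yaw
o=c-.015*np.array([-np.sin(yw),np.cos(yw)])
print('holder',o)
for off in [0]:
    t=np.r_[o,.15]
    img=cv2.resize(np.ascontiguousarray(e['pixels'][210:300,270:350,::-1]),None,fx=7,fy=7,interpolation=cv2.INTER_CUBIC)
    model(e,img,t,collarR(yaw),0,(270,210),7)
    cv2.imwrite('pics/c5.png',img)
E
```

```text
[[0.6476 0.234 ]
 [0.4973 0.2257]
 [0.4873 0.3745]
 [0.6334 0.3804]]
[0.56642933 0.30362602] 2.726659299393436
holder [0.5671429 0.288643 ]
```

View pics/c5.png

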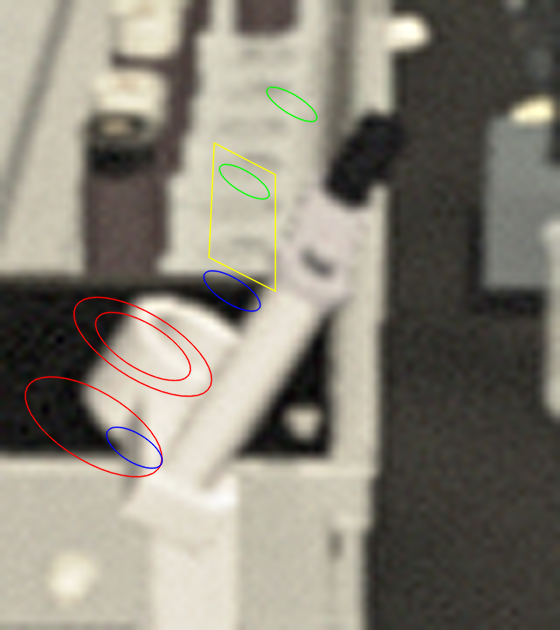

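```bash
cat >> h.py <<'E'
from scipy.spatial.transform import Rotation as Ro
def st():
    from workcell import bot
    s=bot.read_state(); return s,np.array(s['tool_pos']),Ro.from_rotvec(s['tcp_rot']).as_matrix()
def rows(p,R,p1,R1,n):
    """straight line + slerp, n rows, tool-axis deltas"""
    w=Ro.from_matrix(R.T@R1).as_rotvec(); out=[]
    cp,cR=np.array(p,float),R.copy(); ep,eR=cp.copy(),cR.copy()
    for i in range(n):
        q=np.array(p)+(np.array(p1)-p)*(i+1)/n; Q=R@Ro.from_rotvec(w*(i+1)/n).as_matrix()
        dx=(eR.T@(q-ep)).round(4); dr=Ro.from_matrix(eR.T@Q).as_rotvec().round(4)
        out.append((dx.tolist(),dr.tolist())); ep=ep+eR@dx; eR=eR@Ro.from_rotvec(dr).as_matrix()
    return out,ep,eR
def show(r):
    o,ep,eR=r
    for x in o: print(x)
    print('end',ep.round(4))
def toolR(Rc): # tool x along collar x, z into bore
    return np.stack([Rc[:,0],-Rc[:,1],-Rc[:,2]],1)
E
python3 - <<'E'
from h import *
s,p,R=st(); print(R.round(3))
w=load('pics/wrist0.npz');M=np.linalg.inv(w['camera_from_world'])
print('cam in tool',(R.T@(M[:3,3]-p)).round(4),(R.T@M[:3,:3]).round(3))
Rt=toolR(collarR(np.radians(3)))
Rd=np.stack([[1,0,0],[0,-1,0],[0,0,-1]],1).astype(float)
show(rows(p,R,[.40,-.02,.32],R,16))
print(Ro.from_matrix(R.T@Rd).as_rotvec(),Ro.from_matrix(R.T@Rt).as_rotvec())
E
```

```text
[[ 0.451 -0.893 -0.001]
 [-0.893 -0.451  0.002]
 [-0.002 -0.    -1.   ]]
cam in tool [ 0.001  -0.0735 -0.1783] [[ 1.     0.     0.002]
 [ 0.001 -0.958 -0.286]
 [ 0.002  0.286 -0.958]]
([-0.0298, -0.0218, -0.0078], [0.0, 0.0, 0.0])
([-0.0297, -0.0217, -0.0078], [0.0, 0.0, 0.0])
([-0.0298, -0.0218, -0.0079], [0.0, 0.0, 0.0])
([-0.0298, -0.0217, -0.0078], [0.0, 0.0, 0.0])
([-0.0298, -0.0218, -0.0078], [0.0, 0.0, 0.0])
([-0.0297, -0.0217, -0.0078], [0.0, 0.0, 0.0])
([-0.0298, -0.0218, -0.0078], [0.0, 0.0, 0.0])
([-0.0298, -0.0217, -0.0078], [0.0, 0.0, 0.0])
([-0.0298, -0.0218, -0.0079], [0.0, 0.0, 0.0])
([-0.0297, -0.0217, -0.0078], [0.0, 0.0, 0.0])
([-0.0298, -0.0218, -0.0078], [0.0, 0.0, 0.0])
([-0.0298, -0.0217, -0.0078], [0.0, 0.0, 0.0])
([-0.0297, -0.0218, -0.0078], [0.0, 0.0, 0.0])
([-0.0298, -0.0217, -0.0079], [0.0, 0.0, 0.0])
([-0.0298, -0.0218, -0.0078], [0.0, 0.0, 0.0])
([-0.0298, -0.0217, -0.0078], [0.0, 0.0, 0.0])
end [ 0.4  -0.02  0.32]
[-1.01667528e-03  1.54456656e-03 -1.10298060e+00] [ 0.30112579  0.46503889 -1.12796342]
```

Call:
arm_command --rows '[{"xyz": [0, 0, -0.03]}, {"xyz": [0, 0, -0.03]}, {"xyz": [-0.03, -0.022, -0.02]}, {"xyz": [-0.03, -0.022, -0.015]}, {"xyz": [-0.03, -0.022, -0.01]}, {"xyz": [-0.03, -0.022, 0]}, {"xyz": [-0.03, -0.022, 0]}, {"xyz": [-0.03, -0.022, 0]}, {"xyz": [-0.03, -0.022, 0]}, {"xyz": [-0.03, -0.022, 0]}, {"xyz": [-0.03, -0.022, 0]}, {"xyz": [-0.03, -0.022, 0]}]'

```text
invalid input
```

Call:
arm_command --rows '[{"xyz": [-0.03, -0.022, 0]}, {"xyz": [-0.03, -0.022, 0]}, {"xyz": [-0.03, -0.022, 0]}, {"xyz": [-0.03, -0.022, 0]}, {"xyz": [-0.03, -0.022, 0]}, {"xyz": [-0.03, -0.022, 0]}, {"xyz": [0, 0, 0]}]'

```text
invalid input
```

Call:
arm_command --rows '[{"delta_rot": [0, 0, -0.14]}, {"delta_rot": [0, 0, -0.14]}, {"delta_rot": [0, 0, -0.14]}, {"delta_rot": [0, 0, -0.14]}, {"delta_rot": [0, 0, -0.14]}, {"delta_rot": [0, 0, -0.14]}, {"delta_rot": [0, 0, -0.14]}, {"delta_rot": [0, 0, -0.14]}, {"delta_rot": [0, 0, 0]}]'

```text
invalid input
```

Call:
arm_command --rows '[{"xyz": [0, 0, -0.03], "delta_rot": [0, 0, 0], "gripper": 0.085}, {"xyz": [0, 0, -0.03], "delta_rot": [0, 0, 0], "gripper": 0.085}]'

```text
time: 0.35
tool_pos: [0.3037, -0.6012, 0.2533]
tcp_rot: [-2.674, 1.645, 0.006]
wrist_force: [0.5, -1.1, 0.7]
width: 0.996
```

Call:
arm_command --rows '[{"xyz": [-0.03, -0.022, -0.02], "delta_rot": [0, 0, 0], "gripper": 0.04}, {"xyz": [-0.03, -0.022, -0.015], "delta_rot": [0, 0, 0], "gripper": 0.04}, {"xyz": [-0.03, -0.022, -0.01], "delta_rot": [0, 0, 0], "gripper": 0.04}, {"xyz": [-0.03, -0.022, 0], "delta_rot": [0, 0, 0], "gripper": 0.04}, {"xyz": [-0.03, -0.022, 0], "delta_rot": [0, 0, 0], "gripper": 0.04}, {"xyz": [-0.03, -0.022, 0], "delta_rot": [0, 0, 0], "gripper": 0.04}, {"xyz": [-0.03, -0.022, 0], "delta_rot": [0, 0, 0], "gripper": 0.04}, {"xyz": [-0.03, -0.022, 0], "delta_rot": [0, 0, 0], "gripper": 0.04}, {"xyz": [-0.03, -0.022, 0], "delta_rot": [0, 0, 0], "gripper": 0.04}, {"xyz": [-0.03, -0.022, 0], "delta_rot": [0, 0, 0], "gripper": 0.04}, {"xyz": [-0.03, -0.022, 0], "delta_rot": [0, 0, 0], "gripper": 0.04}, {"xyz": [-0.03, -0.022, 0], "delta_rot": [0, 0, 0], "gripper": 0.04}]'

```text
time: 1.55
tool_pos: [0.3774, -0.1606, 0.2999]
tcp_rot: [-2.675, 1.647, 0.0]
wrist_force: [1.1, 0.9, 0.1]
width: 0.466
```

Call:
arm_command --rows '[{"xyz": [-0.03, -0.022, 0], "delta_rot": [0, 0, 0], "gripper": 0.04}, {"xyz": [-0.03, -0.022, 0], "delta_rot": [0, 0, 0], "gripper": 0.04}, {"xyz": [-0.03, -0.022, 0], "delta_rot": [0, 0, 0], "gripper": 0.04}, {"xyz": [-0.03, -0.022, 0], "delta_rot": [0, 0, 0], "gripper": 0.04}, {"xyz": [0, 0, 0], "delta_rot": [0, 0, -0.14], "gripper": 0.04}, {"xyz": [0, 0, 0], "delta_rot": [0, 0, -0.14], "gripper": 0.04}, {"xyz": [0, 0, 0], "delta_rot": [0, 0, -0.14], "gripper": 0.04}, {"xyz": [0, 0, 0], "delta_rot": [0, 0, -0.14], "gripper": 0.04}, {"xyz": [0, 0, 0], "delta_rot": [0, 0, -0.14], "gripper": 0.04}, {"xyz": [0, 0, 0], "delta_rot": [0, 0, -0.14], "gripper": 0.04}, {"xyz": [0, 0, 0], "delta_rot": [0, 0, -0.14], "gripper": 0.04}, {"xyz": [0, 0, 0], "delta_rot": [0, 0, -0.14], "gripper": 0.04}]'

```text
time: 2.75
tool_pos: [0.4018, -0.0153, 0.2998]
tcp_rot: [-3.141, -0.036, 0.001]
wrist_force: [-0.0, 0.2, -0.7]
width: 0.47
```

```bash
python3 - <<'E'
from h import *
from workcell import read_camera
s,p,R=st(); print(s['time'],s['q'].round(3),p.round(4),s['width']);print(R.round(3))
for n in ["wrist","scene"]:
    d=read_camera(n); np.savez(f'pics/{n}1.npz',**d); cv2.imwrite(f'pics/{n}1.png',d['pixels'][:,:,::-1])
Rt=toolR(collarR(np.radians(4)))
show(rows(p,R,[.455,.29,.32],Rt,8))
E
```

```text
2.75 [-0.1   -0.322  1.986 -0.     1.479 -0.123] [ 0.4018 -0.0153  0.2998] 0.47000002612877784
[[ 1.     0.023 -0.001]
 [ 0.023 -1.     0.   ]
 [-0.001 -0.    -1.   ]]
([0.0075, -0.038, -0.0025], [0.0015, 0.0655, -0.0058])
([0.0079, -0.038, -0.002], [0.0016, 0.0655, -0.0057])
([0.0082, -0.0379, -0.0014], [0.0015, 0.0655, -0.0058])
([0.0085, -0.0378, -0.0008], [0.0015, 0.0655, -0.0057])
([0.0087, -0.0379, -0.0001], [0.0016, 0.0655, -0.0058])
([0.009, -0.0377, 0.0005], [0.0015, 0.0655, -0.0057])
([0.0091, -0.0378, 0.0011], [0.0015, 0.0655, -0.0058])
([0.0093, -0.0376, 0.0018], [0.0016, 0.0656, -0.0057])
end [0.4551 0.29   0.32  ]
```

View pics/wrist1.png

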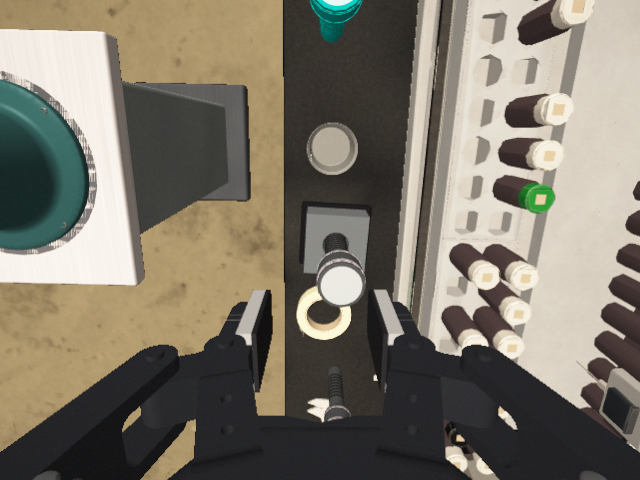

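View pics/scene1.png

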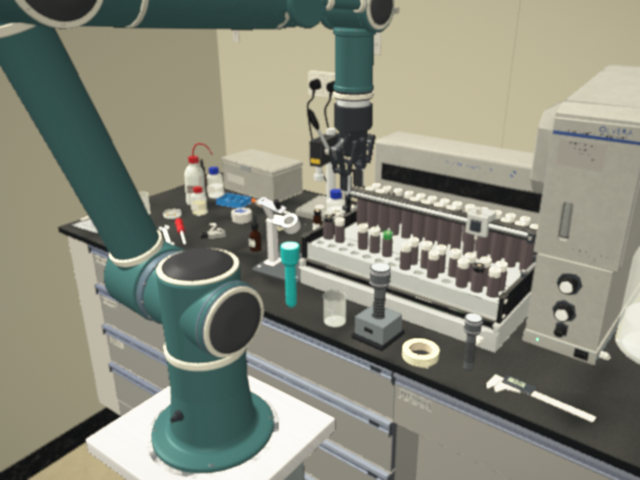

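Call:
arm_command --rows '[{"xyz": [0.008, -0.038, -0.002], "delta_rot": [0.0015, 0.065, -0.006], "gripper": 0.04}, {"xyz": [0.008, -0.038, -0.002], "delta_rot": [0.0015, 0.065, -0.006], "gripper": 0.04}, {"xyz": [0.008, -0.038, -0.001], "delta_rot": [0.0015, 0.065, -0.006], "gripper": 0.04}, {"xyz": [0.008, -0.038, -0.001], "delta_rot": [0.0015, 0.065, -0.006], "gripper": 0.04}, {"xyz": [0.009, -0.038, 0], "delta_rot": [0.0015, 0.065, -0.006], "gripper": 0.04}, {"xyz": [0.009, -0.038, 0], "delta_rot": [0.0015, 0.065, -0.006], "gripper": 0.04}, {"xyz": [0.009, -0.038, 0.001], "delta_rot": [0.0015, 0.066, -0.006], "gripper": 0.04}, {"xyz": [0.009, -0.038, 0.001], "delta_rot": [0.0015, 0.066, -0.006], "gripper": 0.04}, {"xyz": [0, 0, 0], "delta_rot": [0, 0, 0], "gripper": 0.04}]'

```text
time: 3.75
tool_pos: [0.4541, 0.2953, 0.3192]
tcp_rot: [-3.015, -0.105, -0.804]
wrist_force: [-1.0, -0.0, -1.8]
width: 0.467
```

```bash
python3 - <<'E'
from h import *
from workcell import read_camera
s,p,R=st(); print(s['time'],s['q'].round(3),p.round(4),s['width']);print(R.round(3))
for n in ["wrist","scene"]:
    d=read_camera(n); np.savez(f'pics/{n}2.npz',**d); cv2.imwrite(f'pics/{n}2.png',d['pixels'][:,:,::-1])
E
```

```text
3.75 [ 0.754 -0.351  2.062 -0.372  1.042  0.81 ] [0.4541 0.2953 0.3192] 0.4674701806931046
[[ 0.865  0.07   0.497]
 [ 0.06  -0.998  0.036]
 [ 0.498 -0.001 -0.867]]
```

View pics/wrist2.png

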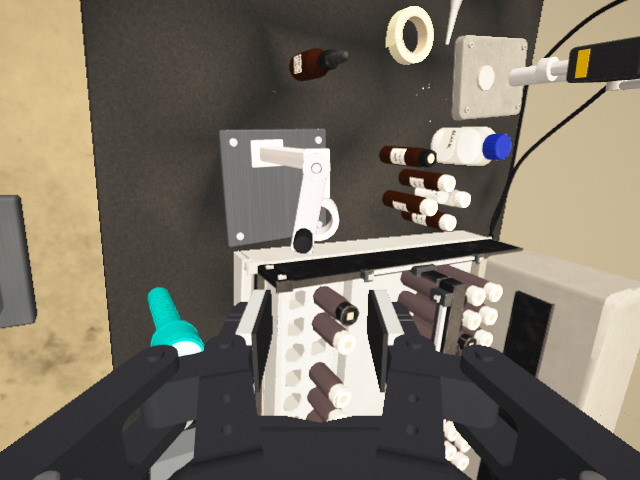

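```bash
python3 - <<'E'
from h import *
w=load('pics/wrist2.npz');s=load('pics/scene2.npz')
crop(w,210,120,350,260,5,'pics/c6.png'); crop(s,235,190,315,290,6,'pics/c7.png')
W=cloud(w)
for u,v in [(303,237),(317,168),(312,190),(335,218),(232,240),(326,232)]: print(u,v,W[v,u].round(4))
E
```

```text
303 237 [0.498  0.287  0.2187]
317 168 [0.5146 0.3408 0.206 ]
312 190 [0.5147 0.3219 0.1995]
335 218 [0.5657 0.2873 0.1597]
232 240 [0.5044 0.2305 0.0101]
326 232 [0.5603 0.2713 0.1528]
```

View pics/c6.png

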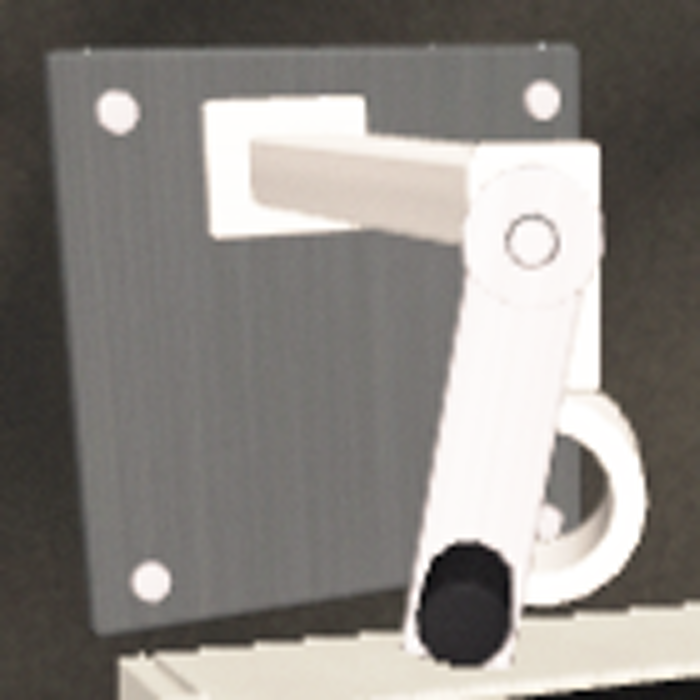

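View pics/c7.png

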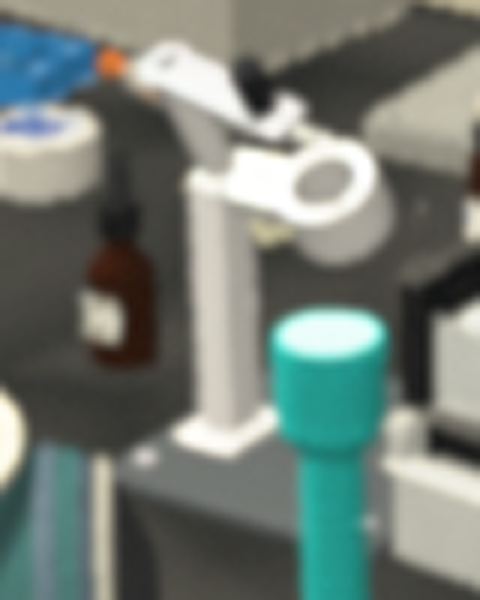

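```bash
python3 - <<'E'
from h import *
from scipy.optimize import least_squares
w=load('pics/wrist2.npz');s=load('pics/scene2.npz');e=load('pics/side0.npz')
c=lambda u,v,x,y,k:np.array([(u+.5)/k-.5+x,(v+.5)/k-.5+y])
P=np.array([onplane(w,*c(u,v,210,120,5),.01)[:2] for u,v in [(48,52),(578,45),(97,632)]]);print(P.round(4))
d=P[1]-P[0];g=P[0]-P[2];print('plate yaw',np.degrees(np.arctan2(d[1],d[0])),np.degrees(np.arctan2(-g[0],g[1])),np.hypot(*d),np.hypot(*g),'center',(P[1]+P[2])/2)
obs=[(w,c(463,623,210,120,5),'k',2),(s,c(330,183,235,190,6),'m',1),(e,c(185,335,270,210,7),'m',1),(e,c(388,128,270,210,7),'k',1),(w,c(531,241,210,120,5),'p',2),(s,c(172,62,235,190,6),'p',.5)]
def f(p):
    t=p[:3];R=collarR(p[3]);a=p[4]
    pts={'k':[-.06*np.sin(a),.06-.06*np.cos(a),.0865],'m':[0,0,0],'p':[0,.06,.0625]}
    r=[]
    for d,o,n,wt in obs: r+=list((proj(d,R@np.array(pts[n])+t)[0]-o)*wt)
    r.append((p[3]-np.radians(4))/np.radians(1)*1.)
    return np.array(r)
r=least_squares(f,[.555,.29,.15,.07,.2]);print(r.x.round(4),np.degrees(r.x[3:]));print(r.fun.round(1))
np.save('fit.npy',r.x)
def ov(d,x0,y0,x1,y1,k,fn):
    img=cv2.resize(np.ascontiguousarray(d['pixels'][y0:y1,x0:x1,::-1]),None,fx=k,fy=k,interpolation=cv2.INTER_CUBIC)
    model(d,img,r.x[:3],collarR(r.x[3]),r.x[4],(x0,y0),k); return img
A=ov(w,240,120,350,260,4,'');B=ov(s,235,180,315,270,4,'');E=ov(e,270,210,350,300,4,'')
H=560;pad=lambda i:cv2.copyMakeBorder(i,0,H-i.shape[0],0,0,cv2.BORDER_CONSTANT)
cv2.imwrite('pics/c8.png',pad(A));cv2.imwrite('pics/c9.png',np.hstack([B,E]))
E
```

```text
[[0.4888 0.3685]
 [0.6364 0.3802]
 [0.5004 0.2226]]
plate yaw 4.533653849272218 4.579683991073178 0.14813478496650745 0.14638792333349204 center [0.56843796 0.3014342 ]
[0.552  0.2834 0.1477 0.0801 0.1983] [ 4.58946334 11.36326985]
[-0.3  0.3  0.7 -0.2  1.7  1.5 -0.7 -0.7  0.4 -0.3  0.2 -0.1  0.6]
```

View pics/c8.png

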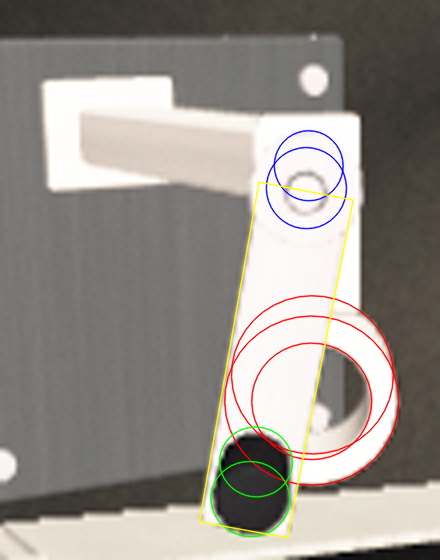

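View pics/c9.png

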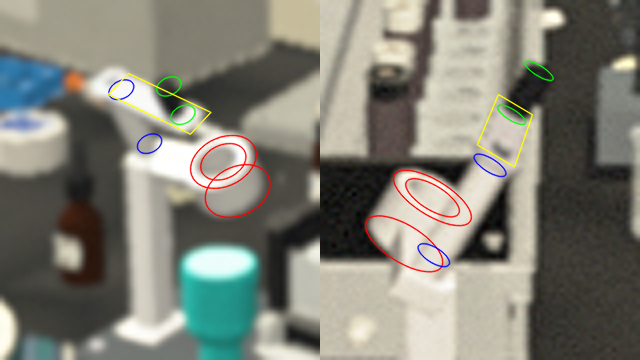

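```bash
cat >> h.py <<'E'
def cf(p):
    f=np.load('fit.npy'); return collarR(f[3]).T@(np.array(p)-f[:3])
def cw(q):
    f=np.load('fit.npy'); return collarR(f[3])@np.array(q)+f[:3]
def Rh(): return toolR(collarR(np.load('fit.npy')[3]))
E
python3 - <<'E'
from h import *
s,p,R=st();print(cf(p).round(4)); print(Ro.from_matrix(R.T@Rh()).as_rotvec())
a=.198;k=[-.06*np.sin(a),.06-.06*np.cos(a)]
show(rows(p,R,cw([*k,.110]),Rh(),4))
E
```

```text
[0.0028 0.016  0.1969]
[ 0.00756676  0.00335416 -0.01112896]
([-0.0035, 0.0036, 0.0218], [0.0019, 0.0008, -0.0028])
([-0.0036, 0.0036, 0.0217], [0.0019, 0.0009, -0.0028])
([-0.0036, 0.0037, 0.0218], [0.0019, 0.0008, -0.0027])
([-0.0037, 0.0036, 0.0217], [0.0019, 0.0009, -0.0028])
end [0.4869 0.2794 0.237 ]
```

Call:
arm_command --rows '[{"xyz": [-0.0036, 0.0036, 0.022], "delta_rot": [0.002, 0.001, -0.003], "gripper": 0.04}, {"xyz": [-0.0036, 0.0036, 0.022], "delta_rot": [0.002, 0.001, -0.003], "gripper": 0.04}, {"xyz": [-0.0036, 0.0036, 0.022], "delta_rot": [0.002, 0.001, -0.003], "gripper": 0.04}, {"xyz": [-0.0036, 0.0036, 0.022], "delta_rot": [0.002, 0.001, -0.003], "gripper": 0.04}, {"xyz": [0, 0, 0], "delta_rot": [0, 0, 0], "gripper": 0.04}]'

```text
time: 4.35
tool_pos: [0.4877, 0.2748, 0.2328]
tcp_rot: [-3.018, -0.114, -0.803]
wrist_force: [-0.0, 0.6, -1.0]
width: 0.468
```

```bash
python3 - <<'E'
from h import *
from workcell import read_camera
s,p,R=st(); print(s['time'],s['q'].round(3),cf(p).round(4),Ro.from_matrix(R.T@Rh()).as_rotvec())
for n in ["wrist"]:
    d=read_camera(n); np.savez(f'pics/{n}3.npz',**d); 
f=np.load('fit.npy')
img=np.ascontiguousarray(d['pixels'][:,:,::-1]);model(d,img,f[:3],collarR(f[3]),f[4]);cv2.imwrite('pics/wrist3.png',img[100:480,120:520])
E
```

```text
4.35 [ 0.659 -0.281  2.169 -0.378  0.846  0.777] [-0.0135 -0.0034  0.1061] [ 0.00544304  0.00373239 -0.00336611]
```

View pics/wrist3.png

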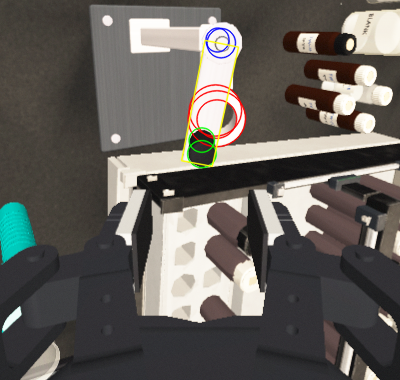

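Call:
arm_command --rows '[{"xyz": [0.001, -0.0045, 0], "delta_rot": [0.005, 0.004, -0.003], "gripper": 0.04}, {"xyz": [0, 0, 0.01], "delta_rot": [0, 0, 0], "gripper": 0.04}, {"xyz": [0, 0, 0.01], "delta_rot": [0, 0, 0], "gripper": 0.04}, {"xyz": [0, 0, 0.01], "delta_rot": [0, 0, 0], "gripper": 0.04}, {"xyz": [0, 0, 0.006], "delta_rot": [0, 0, 0], "gripper": 0.04}, {"xyz": [0, 0, 0], "delta_rot": [0, 0, 0], "gripper": 0.04}]'

```text
time: 5.0
tool_pos: [0.5068, 0.2845, 0.2046]
tcp_rot: [-3.008, -0.127, -0.812]
wrist_force: [0.2, -0.2, -0.2]
width: 0.466
```

```bash
cat > look.py <<'E'
from h import *
import sys
from workcell import read_camera
s,p,R=st(); print(s['time'],s['q'].round(3),'cf',cf(p).round(4),'rot',Ro.from_matrix(R.T@Rh()).as_rotvec().round(3),'p',p.round(4),'F',s['wrist_force'].round(1),'w',s['width'])
a=float(sys.argv[2]) if len(sys.argv)>2 else None
for n in sys.argv[1].split(','):
    d=read_camera(n); tag=f"{n}_{s['time']:.2f}"; np.savez(f'pics/{tag}.npz',**d)
    img=np.ascontiguousarray(d['pixels'][:,:,::-1])
    f=np.load('fit.npy')
    if a is not None: model(d,img,f[:3],collarR(f[3]),a)
    cv2.imwrite(f'pics/{tag}.png',img); print(tag)
E
python3 look.py wrist,side .198
```

```text
5.0 [ 0.645 -0.22   2.178 -0.395  0.764  0.789] cf [-0.0105  0.0047  0.0717] rot [-0.004 -0.004  0.004] p [0.5068 0.2845 0.2046] F [ 0.2 -0.2 -0.2] w 0.4663544442567105
wrist_5.00
side_5.00
```

View pics/wrist_5.00.png

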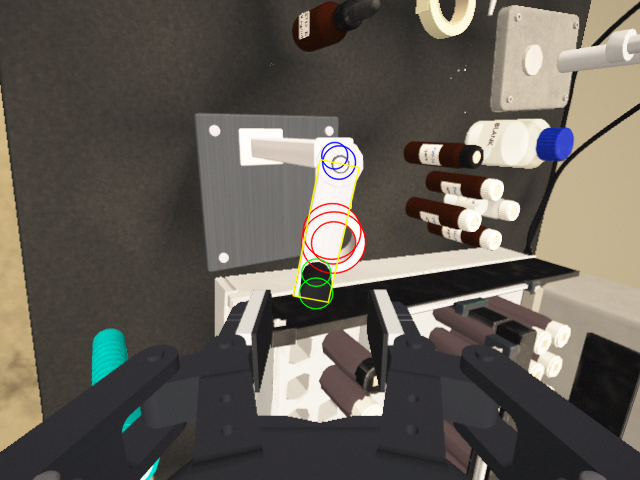

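View pics/side_5.00.png

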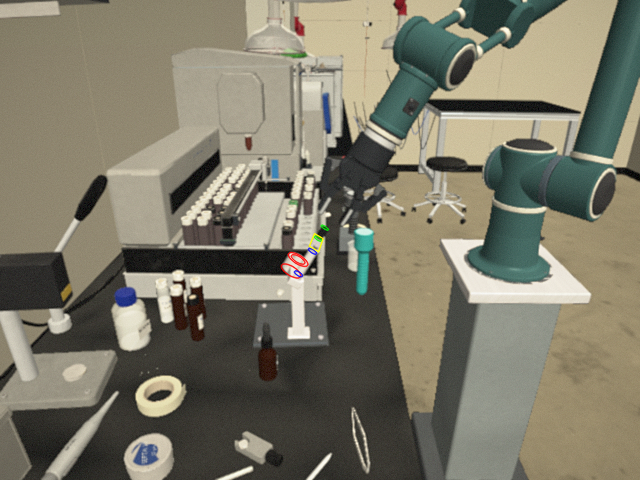

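```bash
python3 - <<'E'
from h import *
e=load('pics/side_5.00.npz');w=load('pics/wrist_5.00.npz');s,p,R=st()
for d,b,k,fn in ((e,(270,140,400,280),5,'pics/d1.png'),(w,(220,100,420,320),2.7,'pics/d2.png')):
    x0,y0,x1,y1=b
    img=cv2.resize(np.ascontiguousarray(d['pixels'][y0:y1,x0:x1,::-1]),None,fx=k,fy=k,interpolation=cv2.INTER_CUBIC)
    for q,c in ((p,(0,0,255)),(p-R[:,2]*.0187,(0,255,0)),(p-R[:,2]*.073,(255,0,0))):
        u=(proj(d,q)[0]+.5-[x0,y0])*k-.5; cv2.circle(img,tuple(int(v) for v in u),4,c,-1); print(u)
    cv2.imwrite(fn,img)
E
```

```text
[251.18648921 467.2794455 ]
[275.40323495 428.78240938]
[347.65521071 313.91218035]
[271.72364591 472.61417767]
[271.80296224 513.9076736 ]
[272.16683046 703.52910861]
```

View pics/d1.png

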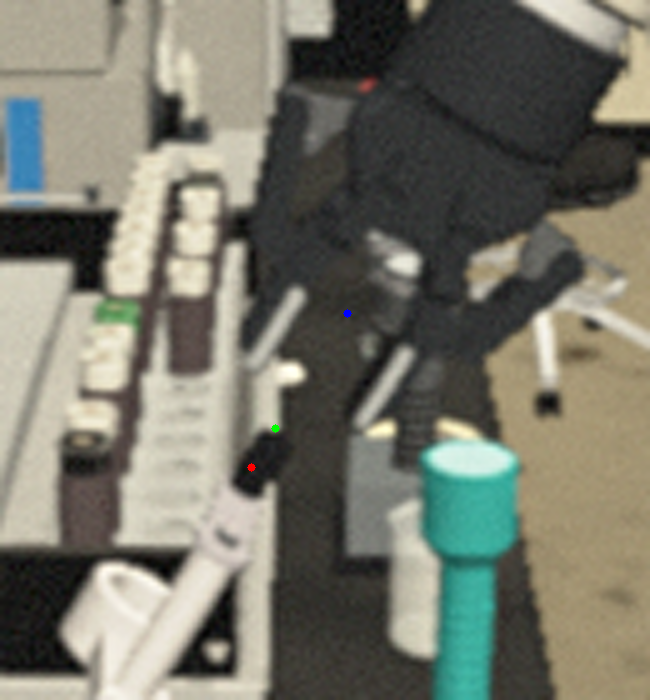

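View pics/d2.png

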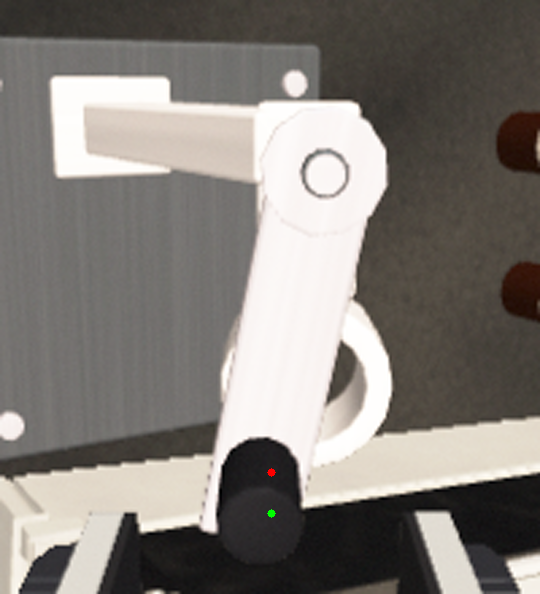

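```bash
python3 - <<'E'
from h import *
e=load('pics/side_5.00.npz');w=load('pics/wrist_5.00.npz');s,p,R=st()
print(p)
for d,n in((e,'side'),(w,'wrist'),(load('pics/wrist0.npz'),'w0')):
    K=cloud(d)
    if n=='w0':
        p=np.array([.304,-.6018,.1938]);R=Ro.from_rotvec([-2.67474362,1.64548795,0.00287174]).as_matrix()
    T=(K-p)@R
    m=(abs(T[...,0])<.08)&(abs(T[...,1])<.02)&(T[...,2]>-.08)&(T[...,2]<.05)
    for z in np.arange(-.08,.05,.01):
        q=T[m&(T[...,2]>=z)&(T[...,2]<z+.01)]
        if len(q): print(n,round(z,2),len(q),q.min(0).round(3),q.max(0).round(3))
E
```

```text
[0.50716434 0.28493532 0.2060235 ]
side -0.08 89 [-0.038 -0.016 -0.08 ] [ 0.036  0.006 -0.07 ]
side -0.07 93 [-0.035 -0.016 -0.07 ] [ 0.033  0.008 -0.06 ]
side -0.06 93 [-0.035 -0.014 -0.06 ] [ 0.033  0.01  -0.05 ]
side -0.05 80 [-0.034 -0.015 -0.05 ] [ 0.032  0.01  -0.04 ]
side -0.04 11 [-0.026 -0.013 -0.04 ] [ 0.026  0.008 -0.037]
side -0.02 35 [-0.01  -0.009 -0.017] [ 0.004  0.005 -0.01 ]
side -0.01 40 [-0.011 -0.008 -0.01 ] [ 0.005  0.002 -0.   ]
side -0.0 43 [-0.01  -0.019  0.   ] [0.009 0.003 0.01 ]
side 0.01 33 [-0.014 -0.02   0.01 ] [0.011 0.017 0.014]
wrist -0.08 2056 [-0.043 -0.013 -0.08 ] [ 0.042  0.012 -0.07 ]
wrist -0.07 1466 [-0.034 -0.011 -0.07 ] [ 0.033  0.013 -0.06 ]
wrist -0.06 1318 [-0.034 -0.011 -0.06 ] [ 0.034  0.013 -0.05 ]
wrist -0.05 972 [-0.034 -0.011 -0.05 ] [ 0.033  0.012 -0.04 ]
wrist -0.04 135 [-0.026 -0.01  -0.04 ] [ 0.026  0.011 -0.036]
wrist -0.02 871 [-0.01  -0.004 -0.018] [ 0.006  0.011 -0.01 ]
wrist -0.01 225 [-0.01  -0.004 -0.01 ] [ 0.005  0.003 -0.   ]
wrist -0.0 226 [-0.013 -0.02   0.   ] [0.01  0.016 0.01 ]
wrist 0.01 1434 [-0.015 -0.02   0.01 ] [0.013 0.018 0.014]
w0 -0.08 2558 [-0.056 -0.013 -0.08 ] [ 0.058  0.011 -0.07 ]
w0 -0.07 2085 [-0.056 -0.013 -0.07 ] [ 0.058  0.011 -0.06 ]
w0 -0.06 1353 [-0.055 -0.012 -0.06 ] [ 0.057  0.011 -0.05 ]
w0 -0.05 55 [-0.042 -0.009 -0.05 ] [ 0.044  0.009 -0.048]
```

Call:
arm_command --rows '[{"xyz": [-0.002, 0.003, 0.01], "delta_rot": [-0.004, -0.004, 0.004], "gripper": 0.04}, {"xyz": [0, 0, 0.012], "delta_rot": [0, 0, 0], "gripper": 0.04}, {"xyz": [0, 0, 0.012], "delta_rot": [0, 0, 0], "gripper": 0.04}, {"xyz": [0, 0, 0.008], "delta_rot": [0, 0, 0], "gripper": 0.04}, {"xyz": [0, 0, 0], "delta_rot": [0, 0, 0], "gripper": 0.04}, {"xyz": [0, 0, 0], "delta_rot": [0, 0, 0], "gripper": 0.04}]'

```text
time: 5.7
tool_pos: [0.5268, 0.2834, 0.1686]
tcp_rot: [-3.011, -0.12, -0.809]
wrist_force: [-0.2, -0.2, 0.3]
width: 0.467
```

```bash
python3 look.py wrist,side; python3 - <<'E'
from h import *
import glob,os
s,p,R=st()
for n,b,k in (('side',(270,160,370,270),3.5),('wrist',(180,150,460,380),1.5)):
    f=max(glob.glob(f'pics/{n}_*.npz'),key=os.path.getmtime);d=load(f);crop(d,*b,k,f'pics/v_{n}.png')
    T=(cloud(d)-p)@R
    m=(abs(T[...,0])<.08)&(abs(T[...,1])<.02)&(T[...,2]>-.09)&(T[...,2]<.03)
    for z in np.arange(-.07,.03,.01):
        q=T[m&(T[...,2]>=z)&(T[...,2]<z+.01)&(abs(T[...,0])<.016)]
        if len(q): print(n,round(z,2),len(q),q.min(0).round(3),q.max(0).round(3))
a=cv2.imread('pics/v_side.png');b=cv2.imread('pics/v_wrist.png');H=max(a.shape[0],b.shape[0])
P=lambda i:cv2.copyMakeBorder(i,0,H-i.shape[0],0,0,cv2.BORDER_CONSTANT)
cv2.imwrite('pics/v1.png',np.hstack([P(a),P(b)]))
E
```

```text
5.7 [ 0.616 -0.149  2.19  -0.417  0.682  0.807] cf [-0.0113  0.0021  0.0306] rot [-0.001 -0.002 -0.001] p [0.5268 0.2834 0.1686] F [-0.2 -0.2  0.3] w 0.4670868952848939
wrist_5.70
side_5.70
side -0.06 43 [-0.008 -0.01  -0.058] [ 0.006  0.003 -0.05 ]
side -0.05 39 [-0.011 -0.011 -0.05 ] [ 0.006 -0.    -0.04 ]
side -0.04 62 [-0.013 -0.02  -0.04 ] [ 0.009  0.01  -0.03 ]
side -0.03 5 [-0.005 -0.019 -0.03 ] [ 0.009 -0.001 -0.028]
side 0.02 15 [-0.001 -0.019  0.028] [0.016 0.019 0.03 ]
wrist -0.06 1541 [-0.009 -0.007 -0.06 ] [ 0.007  0.009 -0.05 ]
wrist -0.05 438 [-0.009 -0.007 -0.05 ] [ 0.007 -0.    -0.04 ]
wrist -0.04 1716 [-0.013 -0.02  -0.04 ] [ 0.013  0.015 -0.03 ]
wrist -0.03 549 [-0.013 -0.02  -0.03 ] [ 0.013  0.015 -0.027]
wrist 0.02 50 [-0.011 -0.01   0.028] [0.016 0.019 0.03 ]
```

View pics/v1.png

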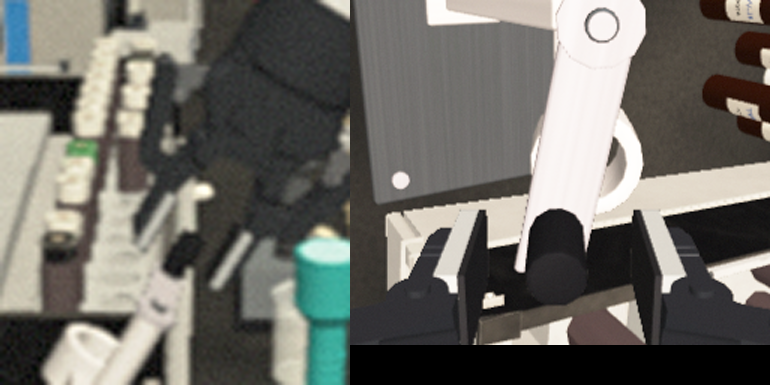

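Call:
arm_command --rows '[{"xyz": [-0.001, 0.001, 0], "delta_rot": [0, 0, 0], "gripper": 0.012}, {"xyz": [0, 0, 0], "delta_rot": [0, 0, 0], "gripper": 0.012}, {"xyz": [0, 0, 0], "delta_rot": [0, 0, 0], "gripper": 0.012}, {"xyz": [0, 0, 0], "delta_rot": [0, 0, 0], "gripper": 0.012}, {"xyz": [0, 0, 0], "delta_rot": [0, 0, 0], "gripper": 0.012}]' --force 20

```text
time: 6.3
tool_pos: [0.5261, 0.2826, 0.1691]
tcp_rot: [-3.01, -0.12, -0.811]
wrist_force: [-3.2, -0.6, 3.2]
width: 0.184
```

```bash
python3 look.py wrist,side; python3 - <<'E'
from h import *
s,p,R=st();print(cf(p))
a0=np.arctan2(.0118,.0588)
f=np.load('fit.npy');pos0=None
last=np.array([-.06*np.sin(.198),.06-.06*np.cos(.198)])
for a in np.arange(.298,1.65,.1):
    k=np.array([-.06*np.sin(a),.06-.06*np.cos(a)]);d=k-last;print(round(a,2),'tool',d[0].round(4),(-d[1]).round(4));last=k
E
```

```text
6.3 [ 0.616 -0.153  2.192 -0.417  0.682  0.806] cf [-0.0117  0.0013  0.0315] rot [-0.001 -0.003 -0.001] p [0.5261 0.2826 0.1691] F [-3.2 -0.6  3.2] w 0.18361259890939846
wrist_6.30
side_6.30
[-0.01173332  0.00123412  0.03148931]
0.3 tool -0.0058 -0.0015
0.4 tool -0.0056 -0.002
0.5 tool -0.0054 -0.0026
0.6 tool -0.0051 -0.0031
0.7 tool -0.0048 -0.0036
0.8 tool -0.0044 -0.0041
0.9 tool -0.004 -0.0045
1.0 tool -0.0035 -0.0049
1.1 tool -0.003 -0.0052
1.2 tool -0.0025 -0.0055
1.3 tool -0.0019 -0.0057
1.4 tool -0.0013 -0.0058
1.5 tool -0.0007 -0.006
1.6 tool -0.0001 -0.006
```

Call:
arm_command --rows '[{"xyz": [-0.0058, -0.0015, 0], "delta_rot": [0, 0, 0], "gripper": 0.012}, {"xyz": [-0.0056, -0.002, 0], "delta_rot": [0, 0, 0], "gripper": 0.012}, {"xyz": [-0.0054, -0.0026, 0], "delta_rot": [0, 0, 0], "gripper": 0.012}, {"xyz": [-0.0051, -0.0031, 0], "delta_rot": [0, 0, 0], "gripper": 0.012}, {"xyz": [-0.0048, -0.0036, 0], "delta_rot": [0, 0, 0], "gripper": 0.012}, {"xyz": [-0.0044, -0.0041, 0], "delta_rot": [0, 0, 0], "gripper": 0.012}, {"xyz": [-0.004, -0.0045, 0], "delta_rot": [0, 0, 0], "gripper": 0.012}]'

```text
time: 7.1
tool_pos: [0.4938, 0.3021, 0.1513]
tcp_rot: [-3.009, -0.12, -0.811]
wrist_force: [1.4, -2.9, 4.6]
width: 0.173
```

```bash
python3 look.py wrist .9
```

```text
7.1 [ 0.699 -0.158  2.232 -0.479  0.682  0.935] cf [-0.0471  0.0233  0.0314] rot [-0.002 -0.003 -0.001] p [0.4938 0.3021 0.1513] F [ 1.4 -2.9  4.6] w 0.1731439337026052
wrist_7.10
```

Call:
arm_command --rows '[{"xyz": [-0.0035, -0.0049, 0], "delta_rot": [0, 0, 0], "gripper": 0.012}, {"xyz": [-0.003, -0.0052, 0], "delta_rot": [0, 0, 0], "gripper": 0.012}, {"xyz": [-0.0025, -0.0055, 0], "delta_rot": [0, 0, 0], "gripper": 0.012}, {"xyz": [-0.0019, -0.0057, 0], "delta_rot": [0, 0, 0], "gripper": 0.012}, {"xyz": [-0.0013, -0.0058, 0], "delta_rot": [0, 0, 0], "gripper": 0.012}, {"xyz": [-0.0007, -0.006, 0], "delta_rot": [0, 0, 0], "gripper": 0.012}, {"xyz": [-0.0001, -0.006, 0], "delta_rot": [0, 0, 0], "gripper": 0.012}, {"xyz": [0.0003, -0.004, 0], "delta_rot": [0, 0, 0], "gripper": 0.012}, {"xyz": [0, 0, 0], "delta_rot": [0, 0, 0], "gripper": 0.012}]'

```text
time: 8.05
tool_pos: [0.4789, 0.3438, 0.1443]
tcp_rot: [-3.011, -0.12, -0.809]
wrist_force: [-0.2, -2.0, 6.8]
width: 0.178
```

```bash
python3 look.py wrist,scene 1.67
```

```text
8.05 [ 0.795 -0.106  2.201 -0.53   0.706  1.064] cf [-0.0606  0.066   0.0311] rot [-0.    -0.001 -0.   ] p [0.4789 0.3438 0.1443] F [-0.2 -2.   6.8] w 0.17816070084419713
wrist_8.05
scene_8.05
```

Call:
arm_command --rows '[{"xyz": [0, 0, 0], "delta_rot": [0, 0, 0], "gripper": 0.04}, {"xyz": [0, 0, 0], "delta_rot": [0, 0, 0], "gripper": 0.04}, {"xyz": [0, 0, 0], "delta_rot": [0, 0, 0], "gripper": 0.04}, {"xyz": [0, 0, -0.015], "delta_rot": [0, 0, 0], "gripper": 0.04}, {"xyz": [0, 0, -0.03], "delta_rot": [0, 0, 0], "gripper": 0.04}, {"xyz": [0, 0, -0.03], "delta_rot": [0, 0, 0], "gripper": 0.04}, {"xyz": [0, 0, -0.03], "delta_rot": [0, 0, 0], "gripper": 0.04}, {"xyz": [0, 0, -0.03], "delta_rot": [0, 0, 0], "gripper": 0.04}, {"xyz": [0, 0, -0.02], "delta_rot": [0, 0, 0], "gripper": 0.04}, {"xyz": [0, 0, 0], "delta_rot": [0, 0, 0], "gripper": 0.04}]'

```text
time: 9.15
tool_pos: [0.4023, 0.3388, 0.2822]
tcp_rot: [-3.004, -0.12, -0.815]
wrist_force: [0.1, 0.3, 0.7]
width: 0.466
```

```bash
python3 look.py wrist 1.67
```

```text
9.15 [ 0.929 -0.34   2.124 -0.453  1.032  1.02 ] cf [-0.0581  0.0672  0.189 ] rot [-0.006 -0.006 -0.002] p [0.4023 0.3388 0.2822] F [0.1 0.3 0.7] w 0.46594845794949236
wrist_9.15
```

View pics/wrist_9.15.png

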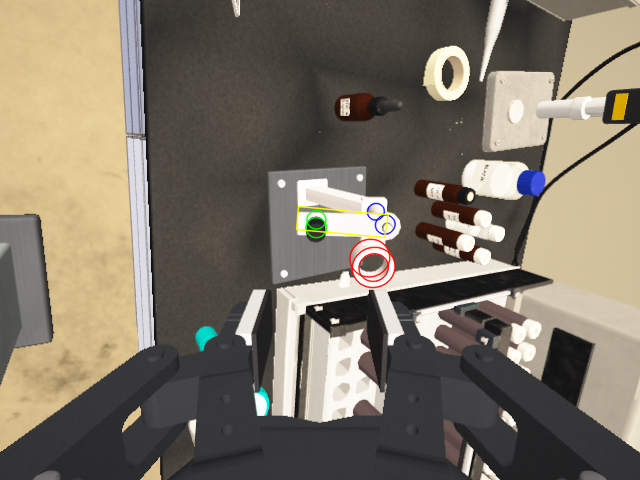

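```bash
python3 - <<'E'
from h import *
w=load('pics/wrist_9.15.npz');f=np.load('fit.npy')
x0,y0,x1,y1,k=290,190,420,290,6
img=cv2.resize(np.ascontiguousarray(w['pixels'][y0:y1,x0:x1,::-1]),None,fx=k,fy=k,interpolation=cv2.INTER_CUBIC)
i2=img.copy();model(w,i2,f[:3],collarR(f[3]),1.67,(x0,y0),k);cv2.imwrite('pics/m1.png',img);cv2.imwrite('pics/m2.png',i2)
E
```

```text
(no output)
```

View pics/m1.png

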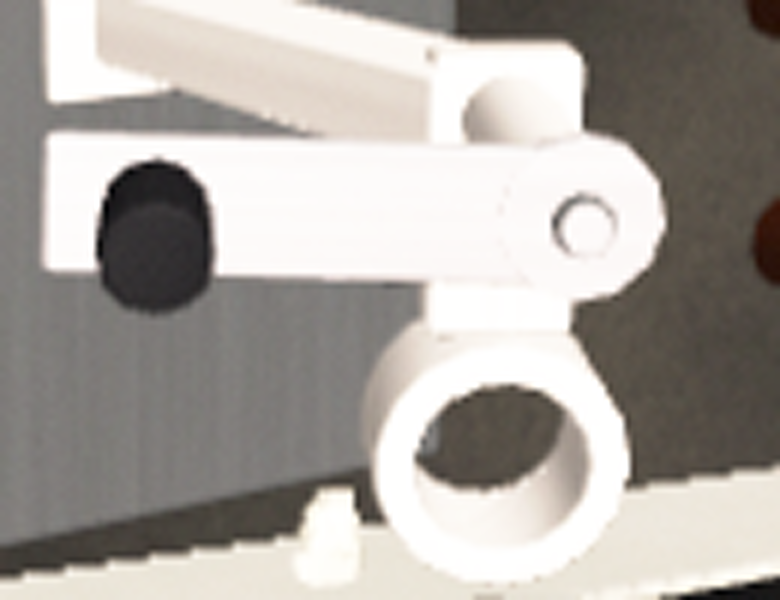

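View pics/m2.png

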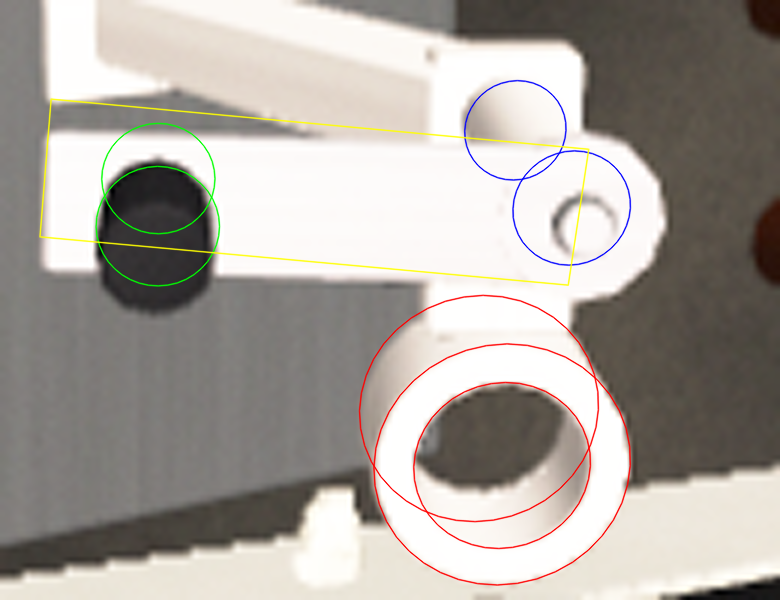

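```bash
python3 - <<'E'
from h import *
w=load('pics/wrist1.npz');W=cloud(w)
m=(W[...,2]>.166)&(W[...,2]<.178)&(abs(W[...,0]-.42)<.04)&(abs(W[...,1]+.075)<.04)
Q=W[m];print(len(Q),Q.mean(0),Q.min(0),Q.max(0),(Q.min(0)+Q.max(0))/2)
ys,xs=np.nonzero(m);c=cv2.minEnclosingCircle(np.stack([xs,ys],1).astype(np.float32));print(c,onplane(w,*c[0],.172))
for z in(.1,.14,.17): 
  for K in (W,cloud(load('pics/scene0.npz')),cloud(load('pics/side0.npz'))):
    m=(K[...,2]>z)&(K[...,2]<.3)&(abs(K[...,1]+.075)<.07)&(K[...,0]>.455)&(K[...,0]<.7);print(z,K[m].min(0) if m.any() else 0)
s,p,R=st()
c_,s_=np.cos(.08),np.sin(.08)
Rd=np.array([[c_,s_,0],[s_,-c_,0],[0,0,-1.]])
np.save('Rd.npy',Rd)
show(rows(p,R,[.42,.15,.30],R,6))
_,p2,R2=rows(p,R,[.42,.15,.30],R,6)
show(rows(p2,R2,[.405,-.075,.24],Rd,8))
E
```

```text
1824 [ 0.42324113 -0.07522082  0.17173658] [ 0.40177566 -0.09863539  0.16612239] [ 0.44498289 -0.05458769  0.17437863] [ 0.42337927 -0.07661154  0.17025051]
((340.94036865234375, 283.3990783691406), 24.541723251342773) [ 0.42315642 -0.07474525  0.172     ]
0.1 [ 0.5258765  -0.14499955  0.10000764]
0.1 [ 0.5173338  -0.14498969  0.10010395]
0.1 [ 0.52438598 -0.14495098  0.10217485]
0.14 [ 0.53702329 -0.14494559  0.14003572]
0.14 [ 0.52872458 -0.14498969  0.14000597]
0.14 [ 0.53672248 -0.14495098  0.14034424]
0.17 [ 0.53881534 -0.14494559  0.17002411]
0.17 [ 0.5300501  -0.14475405  0.17000874]
0.17 [ 0.5370928  -0.14495098  0.17002792]
([0.0021, 0.0315, -0.0028], [0.0, 0.0, 0.0])
([0.0021, 0.0314, -0.0027], [0.0, 0.0, 0.0])
([0.0021, 0.0315, -0.0028], [0.0, 0.0, 0.0])
([0.0021, 0.0315, -0.0028], [0.0, 0.0, 0.0])
([0.0021, 0.0314, -0.0027], [0.0, 0.0, 0.0])
([0.0022, 0.0315, -0.0028], [0.0, 0.0, 0.0])
end [0.42 0.15 0.3 ]
([-0.0073, 0.0279, 0.0043], [-0.0005, -0.066, 0.0])
([-0.007, 0.0279, 0.0048], [-0.0005, -0.066, 0.0])
([-0.0067, 0.0279, 0.0052], [-0.0005, -0.0659, 0.0])
([-0.0063, 0.0279, 0.0057], [-0.0005, -0.066, 0.0])
([-0.0059, 0.0279, 0.0062], [-0.0004, -0.066, 0.0])
([-0.0056, 0.0279, 0.0065], [-0.0005, -0.066, 0.0])
([-0.005, 0.0279, 0.0068], [-0.0005, -0.0659, 0.0])
([-0.0046, 0.0279, 0.0072], [-0.0005, -0.066, 0.0])
end [ 0.405 -0.075  0.24 ]
```

Call:
arm_command --rows '[{"xyz": [0.002, 0.0315, -0.003], "delta_rot": [0, 0, 0], "gripper": 0.06}, {"xyz": [0.002, 0.0315, -0.003], "delta_rot": [0, 0, 0], "gripper": 0.06}, {"xyz": [0.002, 0.0315, -0.003], "delta_rot": [0, 0, 0], "gripper": 0.06}, {"xyz": [0.002, 0.0315, -0.003], "delta_rot": [0, 0, 0], "gripper": 0.06}, {"xyz": [0.002, 0.0315, -0.003], "delta_rot": [0, 0, 0], "gripper": 0.06}, {"xyz": [0.002, 0.0315, -0.003], "delta_rot": [0, 0, 0], "gripper": 0.06}]'

```text
time: 9.8
tool_pos: [0.418, 0.1474, 0.2976]
tcp_rot: [-3.012, -0.121, -0.807]
wrist_force: [-0.4, -0.1, -0.2]
width: 0.703
```

Call:
arm_command --rows '[{"xyz": [-0.006, 0.028, 0.005], "delta_rot": [0, -0.066, 0], "gripper": 0.06}, {"xyz": [-0.006, 0.028, 0.005], "delta_rot": [0, -0.066, 0], "gripper": 0.06}, {"xyz": [-0.006, 0.028, 0.005], "delta_rot": [0, -0.066, 0], "gripper": 0.06}, {"xyz": [-0.005, 0.028, 0.006], "delta_rot": [0, -0.066, 0], "gripper": 0.06}, {"xyz": [-0.005, 0.028, 0.006], "delta_rot": [0, -0.066, 0], "gripper": 0.06}, {"xyz": [-0.004, 0.028, 0.006], "delta_rot": [0, -0.066, 0], "gripper": 0.06}, {"xyz": [-0.003, 0.028, 0.007], "delta_rot": [0, -0.066, 0], "gripper": 0.06}, {"xyz": [0, 0.028, 0.007], "delta_rot": [0, -0.066, 0], "gripper": 0.06}, {"xyz": [0, 0, 0], "delta_rot": [0, 0, 0], "gripper": 0.06}]'

```text
time: 10.7
tool_pos: [0.4163, -0.0787, 0.239]
tcp_rot: [-3.137, -0.119, 0.015]
wrist_force: [0.8, 0.5, -1.5]
width: 0.702
```

```bash
python3 look.py wrist; cat > lamp.py <<'E'
from h import *
import glob,os
s,p,R=st();Rd=np.load('Rd.npy')
f=max(glob.glob('pics/wrist_*.npz'),key=os.path.getmtime);w=load(f);W=cloud(w)
m=(W[...,2]>.166)&(W[...,2]<.178)&(abs(W[...,0]-.42)<.04)&(abs(W[...,1]+.075)<.04)
m=m.astype(np.uint8);n,l,stt,_=cv2.connectedComponentsWithStats(m);i=1+np.argmax(stt[1:,4]);ys,xs=np.nonzero(l==i)
c=cv2.minEnclosingCircle(np.stack([xs,ys],1).astype(np.float32));L=onplane(w,*c[0],.172);print(c,L,'median z',np.median(W[l==i][:,2]))
print('rot err',Ro.from_matrix(R.T@Rd).as_rotvec().round(3))
# axis offset at tool: 
print('tool delta to put axis over lamp', (R.T@(np.r_[L[:2],.136-.037]-p)).round(4))
E
python3 lamp.py
```

```text
10.7 [-2.450e-01 -2.470e-01  2.039e+00 -1.000e-03  1.360e+00 -3.210e-01] cf [-0.0966 -0.3501  0.1612] rot [-0.001  0.533 -0.005] p [ 0.4163 -0.0787  0.239 ] F [ 0.8  0.5 -1.5] w 0.7023205573030514
wrist_10.70
((329.5169372558594, 234.49661254882812), 31.960529327392578) [ 0.42333596 -0.07553889  0.172     ] median z 0.17205242878360874
rot err [-0.003  0.008 -0.004]
tool delta to put axis over lamp [ 0.0086 -0.0006  0.1407]
```

Call:
arm_command --rows '[{"xyz": [0.0085, -0.0005, 0.01], "delta_rot": [-0.003, 0.008, -0.004], "gripper": 0.06}, {"xyz": [0, 0, 0.02], "delta_rot": [0, 0, 0], "gripper": 0.06}, {"xyz": [0, 0, 0.02], "delta_rot": [0, 0, 0], "gripper": 0.06}, {"xyz": [0, 0, 0.02], "delta_rot": [0, 0, 0], "gripper": 0.06}, {"xyz": [0, 0, 0], "delta_rot": [0, 0, 0], "gripper": 0.06}, {"xyz": [0, 0, 0], "delta_rot": [0, 0, 0], "gripper": 0.06}]'

```text
time: 11.35
tool_pos: [0.4246, -0.0741, 0.1726]
tcp_rot: [3.138, 0.132, 0.008]
wrist_force: [-0.5, -0.4, -0.1]
width: 0.702
```

```bash
python3 look.py wrist,side; python3 lamp.py
```

```text
11.35 [-2.310e-01 -2.020e-01  2.125e+00  1.000e-03  1.213e+00 -3.160e-01] cf [-0.1223 -0.3462  0.0994] rot [-0.     0.519  0.004] p [ 0.4246 -0.0741  0.1726] F [-0.5 -0.4 -0.1] w 0.7019651845416018
wrist_11.35
side_11.35
((315.0653991699219, 275.969482421875), 42.13121032714844) [ 0.42336268 -0.07520048  0.172     ] median z 0.1720427165883155
rot err [ 0.002 -0.008  0.004]
tool delta to put axis over lamp [-0.0033  0.0002  0.0751]
```

Call:
arm_command --rows '[{"xyz": [-0.0015, 0.0005, 0.015], "delta_rot": [0.001, -0.006, 0.002], "gripper": 0.06}, {"xyz": [0, 0, 0.02], "delta_rot": [0, 0, 0], "gripper": 0.06}, {"xyz": [0, 0, 0.02], "delta_rot": [0, 0, 0], "gripper": 0.06}, {"xyz": [0, 0, 0.016], "delta_rot": [0, 0, 0], "gripper": 0.06}, {"xyz": [0, 0, 0], "delta_rot": [0, 0, 0], "gripper": 0.06}, {"xyz": [0, 0, 0], "delta_rot": [0, 0, 0], "gripper": 0.06}]'

```text
time: 12.05
tool_pos: [0.4239, -0.0755, 0.1019]
tcp_rot: [3.139, 0.128, -0.001]
wrist_force: [0.2, -0.9, 0.4]
width: 0.703
```

```bash
python3 look.py wrist,side; python3 lamp.py; python3 - <<'E'
from h import *
import glob,os
o=[]
for n,b,k in (('side',(300,120,420,270),3),('wrist',(150,150,490,430),1.3)):
    f=max(glob.glob(f'pics/{n}_*.npz'),key=os.path.getmtime);crop(load(f),*b,k,'pics/t.png');o.append(cv2.imread('pics/t.png'))
H=max(i.shape[0] for i in o);cv2.imwrite('pics/v2.png',np.hstack([cv2.copyMakeBorder(i,0,H-i.shape[0],0,0,cv2.BORDER_CONSTANT) for i in o]))
E
```

```text
12.05 [-0.234 -0.128  2.202 -0.     1.069 -0.315] cf [-0.1583 -0.3475  0.0385] rot [-0.     0.524  0.002] p [ 0.4239 -0.0755  0.1019] F [ 0.2 -0.9  0.4] w 0.7034500153437911
wrist_12.05
side_12.05
((314.94403076171875, 350.74658203125), 64.54374694824219) [ 0.42329574 -0.07440115  0.172     ] median z 0.1720146481702569
rot err [ 0.001 -0.002  0.002]
tool delta to put axis over lamp [-0.0016 -0.0014  0.004 ]
```

View pics/v2.png

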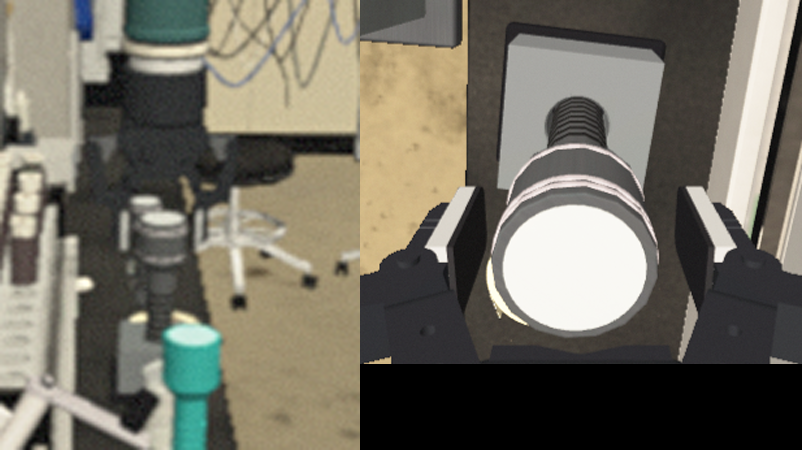

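Call:
arm_command --rows '[{"xyz": [-0.001, 0, 0.003], "delta_rot": [0, 0, 0], "gripper": 0.06}, {"xyz": [0, 0, 0], "delta_rot": [0, 0, 0], "gripper": 0.038}, {"xyz": [0, 0, 0], "delta_rot": [0, 0, 0], "gripper": 0.038}, {"xyz": [0, 0, 0], "delta_rot": [0, 0, 0], "gripper": 0.038}, {"xyz": [0, 0, 0], "delta_rot": [0, 0, 0], "gripper": 0.038}, {"xyz": [0, 0, 0], "delta_rot": [0, 0, 0], "gripper": 0.038}]' --force 50

```text
time: 12.75
tool_pos: [0.4235, -0.0757, 0.0996]
tcp_rot: [3.138, 0.129, 0.002]
wrist_force: [-1.0, 0.2, 4.8]
width: 0.502
```

Call:
arm_command --rows '[{"xyz": [0, 0, -0.005], "delta_rot": [0, 0, 0], "gripper": 0.036}, {"xyz": [0, 0, -0.01], "delta_rot": [0, 0, 0], "gripper": 0.036}, {"xyz": [0, 0, -0.015], "delta_rot": [0, 0, 0], "gripper": 0.036}, {"xyz": [0, 0, 0], "delta_rot": [0, 0, 0], "gripper": 0.036}]'

```text
time: 13.15
tool_pos: [0.4247, -0.0759, 0.1311]
tcp_rot: [3.137, 0.129, 0.006]
wrist_force: [-0.1, -0.6, -1.6]
width: 0.5
```

```bash
python3 look.py wrist,side
```

```text
13.15 [-0.234 -0.162  2.172 -0.     1.127 -0.316] cf [-0.1431 -0.348   0.0635] rot [0.001 0.52  0.002] p [ 0.4247 -0.0759  0.1311] F [-0.1 -0.6 -1.6] w 0.5002752946319065
wrist_13.15
side_13.15
```

Call:
arm_command --rows '[{"xyz": [0, 0, -0.025], "delta_rot": [0, 0, 0], "gripper": 0.036}, {"xyz": [0, 0, -0.03], "delta_rot": [0, 0, 0], "gripper": 0.036}, {"xyz": [0, 0, -0.03], "delta_rot": [0, 0, 0], "gripper": 0.036}, {"xyz": [0, 0, -0.03], "delta_rot": [0, 0, 0], "gripper": 0.036}, {"xyz": [0, 0, -0.03], "delta_rot": [0, 0, 0], "gripper": 0.036}, {"xyz": [0, 0, -0.03], "delta_rot": [0, 0, 0], "gripper": 0.036}, {"xyz": [0, 0, -0.015], "delta_rot": [0, 0, 0], "gripper": 0.036}, {"xyz": [0, 0, 0], "delta_rot": [0, 0, 0], "gripper": 0.036}]'

```text
time: 14.05
tool_pos: [0.4241, -0.0757, 0.3207]
tcp_rot: [3.138, 0.129, 0.006]
wrist_force: [0.2, -0.0, -1.3]
width: 0.501
```

```bash
python3 look.py side,scene; python3 - <<'E'
from h import *
import glob,os
s,p,R=st()
o=[]
for n,b,k in (('side',(300,80,420,270),2.5),('scene',(300,120,440,300),2.5)):
    f=max(glob.glob(f'pics/{n}_*.npz'),key=os.path.getmtime);d=load(f);x0,y0,x1,y1=b
    img=cv2.resize(np.ascontiguousarray(d['pixels'][y0:y1,x0:x1,::-1]),None,fx=k,fy=k,interpolation=cv2.INTER_CUBIC)
    for z in (-.072,-.036,0,.04,.088):
        u=(proj(d,p+R[:,2]*z)[0]+.5-[x0,y0])*k-.5; cv2.circle(img,tuple(int(v) for v in u),2,(0,0,255),-1)
    o.append(img)
    T=(cloud(d)-p)@R
    m=(abs(T[...,0])<.03)&(abs(T[...,1])<.03)&(T[...,2]>-.03)&(T[...,2]<.12)
    for z in np.arange(-.03,.12,.015):
        q=T[m&(T[...,2]>=z)&(T[...,2]<z+.015)]
        if len(q): print(n,round(z,3),len(q),q.mean(0).round(4),q.min(0).round(3),q.max(0).round(3))
H=max(i.shape[0] for i in o);cv2.imwrite('pics/v3.png',np.hstack([cv2.copyMakeBorder(i,0,H-i.shape[0],0,0,cv2.BORDER_CONSTANT) for i in o]))
print(cw([0,0,.21]))
p1=cw([0,0,.21])
show(rows(p,R,p1,Rh(),12))
E
```

```text
14.05 [-0.234 -0.269  1.909 -0.     1.497 -0.316] cf [-0.0488 -0.3477  0.228 ] rot [0.001 0.52  0.002] p [ 0.4241 -0.0757  0.3207] F [ 0.2 -0.  -1.3] w 0.501266945592932
side_14.05
scene_14.05
side -0.03 61 [ 0.0046 -0.0102 -0.0227] [-0.01  -0.017 -0.03 ] [ 0.018  0.001 -0.016]
side -0.015 58 [ 0.0043 -0.0098 -0.0072] [-0.008 -0.015 -0.015] [ 0.015  0.001 -0.   ]
side 0.0 55 [ 0.0041 -0.0099  0.0075] [-0.009 -0.019  0.   ] [0.015 0.    0.015]
side 0.015 55 [ 0.0036 -0.0098  0.0223] [-0.01  -0.014  0.015] [ 0.015 -0.002  0.029]
side 0.03 53 [ 0.0046 -0.0099  0.0377] [-0.007 -0.018  0.03 ] [0.016 0.001 0.044]
side 0.045 52 [ 0.0051 -0.0096  0.0521] [-0.008 -0.016  0.045] [0.016 0.001 0.06 ]
side 0.06 57 [ 0.0051 -0.0097  0.0668] [-0.008 -0.018  0.06 ] [0.016 0.002 0.075]
side 0.075 25 [ 0.0038 -0.0087  0.0793] [-0.008 -0.014  0.075] [ 0.015 -0.001  0.084]
scene -0.03 82 [-0.0117  0.0049 -0.0222] [-0.019 -0.012 -0.03 ] [ 0.003  0.017 -0.015]
scene -0.015 94 [-0.0099  0.0046 -0.0074] [-0.019 -0.01  -0.015] [ 0.003  0.014 -0.   ]
scene 0.0 87 [-0.0104  0.0045  0.0074] [-0.018 -0.01   0.  
[... 443 characters left out ...]
.44735423 0.27500033 0.32953918]
([0.0045, -0.0289, -0.001], [-0.0001, 0.0438, 0.0001])
([0.0044, -0.0289, -0.0008], [-0.0, 0.0438, 0.0002])
([0.0046, -0.029, -0.0007], [-0.0001, 0.0438, 0.0001])
([0.0045, -0.0289, -0.0004], [-0.0, 0.0437, 0.0002])
([0.0045, -0.0289, -0.0002], [-0.0001, 0.0438, 0.0001])
([0.0046, -0.0289, -0.0], [-0.0, 0.0438, 0.0002])
([0.0045, -0.029, 0.0001], [-0.0001, 0.0438, 0.0001])
([0.0046, -0.0289, 0.0004], [-0.0, 0.0438, 0.0002])
([0.0045, -0.0289, 0.0005], [-0.0001, 0.0438, 0.0001])
([0.0044, -0.029, 0.0008], [-0.0, 0.0437, 0.0001])
([0.0044, -0.0289, 0.0009], [-0.0001, 0.0438, 0.0002])
([0.0044, -0.0289, 0.0012], [-0.0, 0.0438, 0.0001])
end [0.4474 0.275  0.3295]
```

View pics/v3.png

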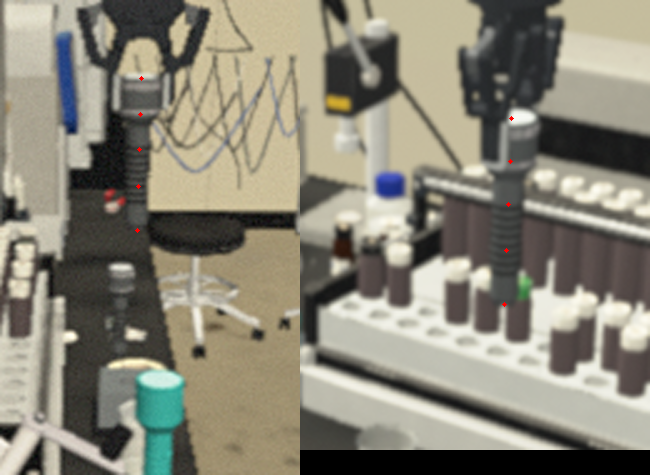

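```bash
python3 - <<'E'
from h import *
from scipy.optimize import least_squares
s,p,R=st()
Q=[]
for n in ('side_14.05','scene_14.05'):
    T=(cloud(load(f'pics/{n}.npz'))-p)@R
    m=(abs(T[...,0])<.022)&(abs(T[...,1])<.022)&(T[...,2]>-.01)&(T[...,2]<.075);q=T[m];Q.append(q)
for q in Q+[np.vstack(Q)]:
    f=lambda a:np.hypot(q[:,0]-a[0]-a[2]*(q[:,2]-.03),q[:,1]-a[1]-a[3]*(q[:,2]-.03))-.013
    r=least_squares(f,[0,0,0,0],loss='soft_l1',f_scale=.001);print(r.x.round(4))
E
```

```text
[ 0.003   0.0002  0.0067 -0.009 ]
[-0.0014 -0.0002 -0.0051 -0.0035]
[-0.0004 -0.0001 -0.0037 -0.0061]
```

Call:
arm_command --rows '[{"xyz": [0.0045, -0.029, -0.001], "delta_rot": [0, 0.0438, 0], "gripper": 0.036}, {"xyz": [0.0045, -0.029, -0.001], "delta_rot": [0, 0.0438, 0], "gripper": 0.036}, {"xyz": [0.0045, -0.029, -0.001], "delta_rot": [0, 0.0438, 0], "gripper": 0.036}, {"xyz": [0.0045, -0.029, 0], "delta_rot": [0, 0.0438, 0], "gripper": 0.036}, {"xyz": [0.0045, -0.029, 0], "delta_rot": [0, 0.0438, 0], "gripper": 0.036}, {"xyz": [0.0045, -0.029, 0], "delta_rot": [0, 0.0438, 0], "gripper": 0.036}, {"xyz": [0.0045, -0.029, 0], "delta_rot": [0, 0.0438, 0], "gripper": 0.036}, {"xyz": [0.0045, -0.029, 0], "delta_rot": [0, 0.0438, 0], "gripper": 0.036}, {"xyz": [0.0045, -0.029, 0], "delta_rot": [0, 0.0438, 0.001], "gripper": 0.036}, {"xyz": [0.0045, -0.029, 0.001], "delta_rot": [0, 0.0438, 0.001], "gripper": 0.036}, {"xyz": [0.0045, -0.029, 0.001], "delta_rot": [0, 0.0438, 0], "gripper": 0.036}, {"xyz": [0.0045, -0.029, 0.001], "delta_rot": [0, 0.0438, 0], "gripper": 0.036}]'

```text
time: 15.35
tool_pos: [0.446, 0.2762, 0.3284]
tcp_rot: [-3.014, -0.122, -0.807]
wrist_force: [0.6, -0.3, -2.5]
width: 0.498
```

Call:
arm_command --rows '[{"xyz": [0, 0, 0], "delta_rot": [0, 0, 0], "gripper": 0.036}, {"xyz": [0, 0, 0], "delta_rot": [0, 0, 0], "gripper": 0.036}]'

```text
time: 15.55
tool_pos: [0.4458, 0.2755, 0.3284]
tcp_rot: [-3.016, -0.125, -0.804]
wrist_force: [0.8, -0.3, -1.7]
width: 0.503
```

```bash
python3 look.py wrist,side,scene 1.58
```

```text
15.55 [ 0.728 -0.398  2.077 -0.352  1.062  0.755] cf [-0.0018  0.0007  0.2097] rot [0.002 0.003 0.003] p [0.4458 0.2755 0.3284] F [ 0.8 -0.3 -1.7] w 0.5032063645644341
wrist_15.55
side_15.55
scene_15.55
```

View pics/wrist_15.55.png

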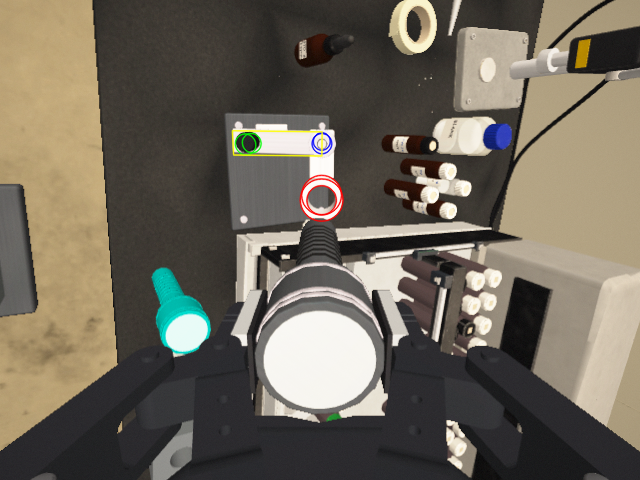

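View pics/scene_15.55.png

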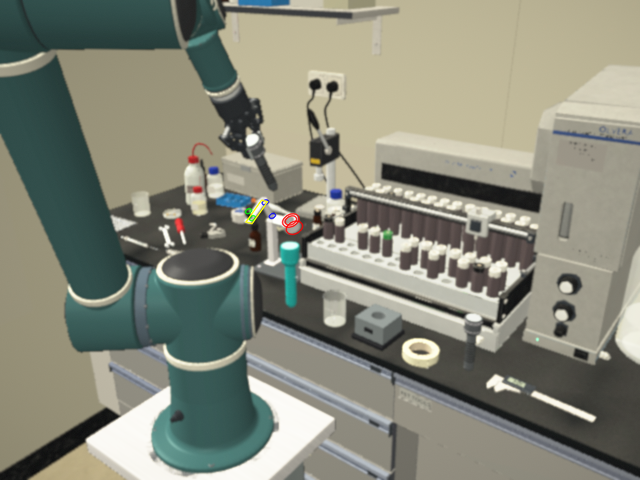

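View pics/side_15.55.png

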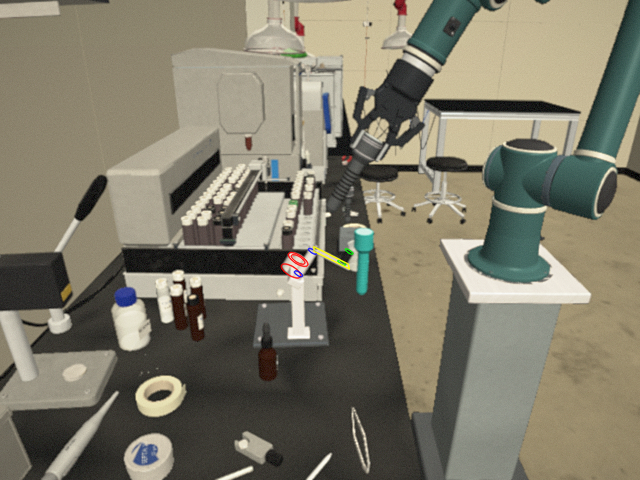

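Call:
arm_command --rows '[{"xyz": [0.0018, 0.0005, 0.01], "delta_rot": [0.002, 0.003, 0.003], "gripper": 0.036}, {"xyz": [0, 0, 0.02], "delta_rot": [0, 0, 0], "gripper": 0.036}, {"xyz": [0, 0, 0.02], "delta_rot": [0, 0, 0], "gripper": 0.036}, {"xyz": [0, 0, 0.02], "delta_rot": [0, 0, 0], "gripper": 0.036}, {"xyz": [0, 0, 0.02], "delta_rot": [0, 0, 0], "gripper": 0.036}, {"xyz": [0, 0, 0.015], "delta_rot": [0, 0, 0], "gripper": 0.036}, {"xyz": [0, 0, 0], "delta_rot": [0, 0, 0], "gripper": 0.036}, {"xyz": [0, 0, 0], "delta_rot": [0, 0, 0], "gripper": 0.036}]'

```text
time: 16.5
tool_pos: [0.5021, 0.2787, 0.2416]
tcp_rot: [-3.009, -0.114, -0.813]
wrist_force: [-0.3, 0.2, -1.4]
width: 0.5
```

```bash
python3 look.py wrist,side,scene; cat > v4.py <<'E'
from h import *
import glob,os,sys
s,p,R=st();f_=np.load('fit.npy')
o=[]
for n,b,k in (('side',(265,190,365,300),3.5),('scene',(235,150,315,260),3.5),('wrist',(260,100,380,210),2)):
    f=max(glob.glob(f'pics/{n}_*.npz'),key=os.path.getmtime);d=load(f);x0,y0,x1,y1=b
    img=cv2.resize(np.ascontiguousarray(d['pixels'][y0:y1,x0:x1,::-1]),None,fx=k,fy=k,interpolation=cv2.INTER_CUBIC)
    o.append(img)
H=max(i.shape[0] for i in o);cv2.imwrite(sys.argv[1],np.hstack([cv2.copyMakeBorder(i,0,H-i.shape[0],0,0,cv2.BORDER_CONSTANT) for i in o])[:, :800])
E
python3 v4.py pics/v4.png
```

```text
16.5 [ 0.643 -0.265  2.143 -0.368  0.839  0.756] cf [ 0.0036 -0.0007  0.1064] rot [-0.001 -0.004 -0.004] p [0.5021 0.2787 0.2416] F [-0.3  0.2 -1.4] w 0.4995141531068443
wrist_16.50
side_16.50
scene_16.50
```

View pics/v4.png

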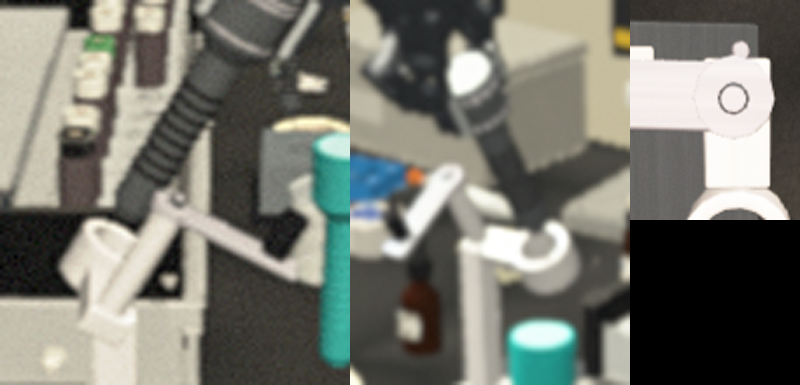

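```bash
python3 - <<'E'
from h import *
s,p,R=st();print(s['time'],cf(p).round(4),Ro.from_matrix(R.T@Rh()).as_rotvec().round(4))
E
```

```text
16.65 [0.0048 0.0005 0.1079] [-0.0031 -0.0069 -0.0041]
```

Call:
arm_command --rows '[{"xyz": [-0.002, 0, 0], "delta_rot": [0, -0.002, -0.002], "gripper": 0.036}, {"xyz": [0, 0, 0], "delta_rot": [0, 0, 0], "gripper": 0.036}]'

```text
time: 16.85
tool_pos: [0.4999, 0.2799, 0.2418]
tcp_rot: [-3.008, -0.12, -0.812]
wrist_force: [-0.3, -0.1, -1.7]
width: 0.5
```

```bash
python3 - <<'E'
from h import *
s,p,R=st();print(s['time'],cf(p).round(4),Ro.from_matrix(R.T@Rh()).as_rotvec().round(4))
E
python3 look.py wrist,side,scene
```

```text
16.85 [0.0019 0.0007 0.1076] [-0.003  -0.0039 -0.0012]
16.85 [ 0.647 -0.268  2.145 -0.367  0.841  0.755] cf [0.0019 0.0007 0.1076] rot [-0.003 -0.004 -0.001] p [0.4999 0.2799 0.2418] F [-0.3 -0.1 -1.7] w 0.49990473746675274
wrist_16.85
side_16.85
scene_16.85
```

Call:
arm_command --rows '[{"xyz": [-0.002, 0.0007, 0], "delta_rot": [-0.002, -0.003, -0.001], "gripper": 0.036}, {"xyz": [0, 0, 0.008], "delta_rot": [0, 0, 0], "gripper": 0.036}, {"xyz": [0, 0, 0.008], "delta_rot": [0, 0, 0], "gripper": 0.036}, {"xyz": [0, 0, 0.006], "delta_rot": [0, 0, 0], "gripper": 0.036}, {"xyz": [0, 0, 0.006], "delta_rot": [0, 0, 0], "gripper": 0.036}, {"xyz": [0, 0, 0], "delta_rot": [0, 0, 0], "gripper": 0.036}]'

```text
time: 17.6
tool_pos: [0.5123, 0.2796, 0.2143]
tcp_rot: [-3.014, -0.121, -0.805]
wrist_force: [-0.2, 0.4, -1.8]
width: 0.499
```

```bash

python3 look.py wrist,side,scene;python3 v4.py pics/v5.png; python3 - <<'E'
from h import *
s,p,R=st();print(s['time'],cf(p).round(4),Ro.from_matrix(R.T@Rh()).as_rotvec().round(4),s['wrist_force'],s['torque'])
E
```

```text
17.6 [ 0.629 -0.222  2.159 -0.378  0.785  0.761] cf [-0.0013 -0.0007  0.0776] rot [0.001 0.002 0.   ] p [0.5123 0.2796 0.2143] F [-0.2  0.4 -1.8] w 0.49853792171000283
wrist_17.60
side_17.60
scene_17.60
17.75 [-0.0003 -0.0003  0.0789] [-0.0001  0.     -0.0003] [-0.12797658 -0.02150238 -2.09556472] [-0.07992843  0.41823533  0.00361208]
```

View pics/v5.png

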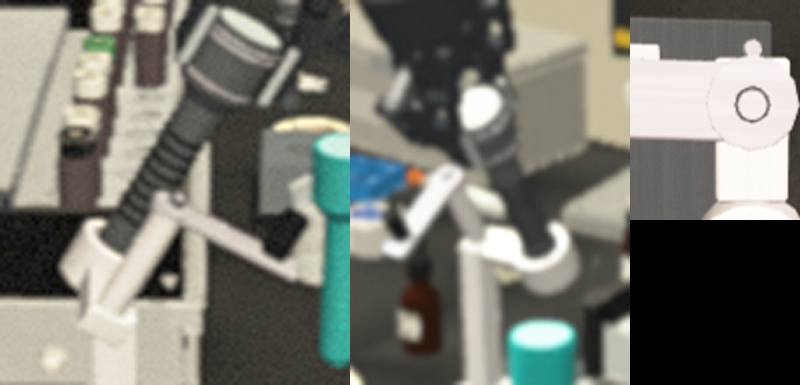

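Call:
arm_command --rows '[{"xyz": [0, 0, 0.015], "delta_rot": [0, 0, 0], "gripper": 0.036}, {"xyz": [0, 0, 0.015], "delta_rot": [0, 0, 0], "gripper": 0.036}, {"xyz": [0, 0, 0.015], "delta_rot": [0, 0, 0], "gripper": 0.036}, {"xyz": [0, 0, 0], "delta_rot": [0, 0, 0], "gripper": 0.036}]'

```text
time: 18.15
tool_pos: [0.5345, 0.2814, 0.1752]
tcp_rot: [-3.014, -0.121, -0.805]
wrist_force: [0.4, 0.2, -1.8]
width: 0.499
```

```bash

python3 look.py wrist 1.58; python3 - <<'E'
from h import *
s,p,R=st();print(s['time'],cf(p).round(4),Ro.from_matrix(R.T@Rh()).as_rotvec().round(4),s['wrist_force'],s['torque'])
E
```

```text
18.15 [ 0.602 -0.144  2.171 -0.4    0.693  0.777] cf [-0.0015 -0.0006  0.0327] rot [0.001 0.002 0.   ] p [0.5345 0.2814 0.1752] F [ 0.4  0.2 -1.8] w 0.4988631390210394
wrist_18.15
18.2 [-0.0008 -0.0005  0.0336] [0.0004 0.001  0.    ] [ 0.02223672  1.05469051 -0.96279648] [-0.02067548  0.41785557 -0.01919469]
```

Call:
arm_command --rows '[{"xyz": [0.0005, 0, 0.015], "delta_rot": [0, 0, 0], "gripper": 0.036}, {"xyz": [0, 0, 0.015], "delta_rot": [0, 0, 0], "gripper": 0.036}, {"xyz": [0, 0, 0.015], "delta_rot": [0, 0, 0], "gripper": 0.036}, {"xyz": [0, 0, 0.006], "delta_rot": [0, 0, 0], "gripper": 0.036}, {"xyz": [0, 0, 0], "delta_rot": [0, 0, 0], "gripper": 0.036}]'

```text
time: 18.7
tool_pos: [0.5604, 0.2833, 0.131]
tcp_rot: [-3.014, -0.121, -0.804]
wrist_force: [-0.4, -0.4, -2.2]
width: 0.499
```

```bash

python3 look.py wrist,side,scene; python3 v4.py pics/v6.png; python3 - <<'E'
from h import *
s,p,R=st();print(s['time'],cf(p).round(4),Ro.from_matrix(R.T@Rh()).as_rotvec().round(4),s['wrist_force'],s['torque'])
E
```

```text
18.7 [ 0.573 -0.048  2.173 -0.437  0.593  0.806] cf [-0.0012 -0.0008 -0.0186] rot [0.001 0.002 0.   ] p [0.5604 0.2833 0.131 ] F [-0.4 -0.4 -2.2] w 0.4987403892388854
wrist_18.70
side_18.70
scene_18.70
18.85 [ 0.0004 -0.0001 -0.017 ] [-0.0003 -0.0003 -0.0003] [ 0.0119919   0.4457205  -0.88260536] [-0.03542667  0.39680839  0.02769912]
```

View pics/v6.png

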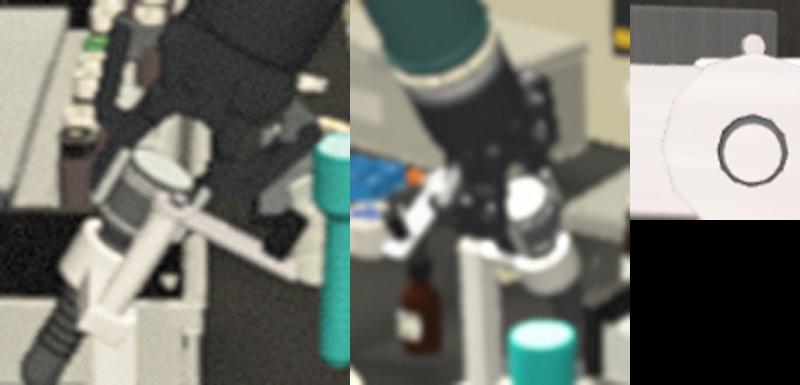

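Call:
arm_command --rows '[{"xyz": [0, 0, 0.003], "delta_rot": [0, 0, 0], "gripper": 0.036}, {"xyz": [0, 0, 0.003], "delta_rot": [0, 0, 0], "gripper": 0.036}, {"xyz": [0, 0, 0], "delta_rot": [0, 0, 0], "gripper": 0.036}]'

```text
time: 19.15
tool_pos: [0.5634, 0.2852, 0.1284]
tcp_rot: [-3.01, -0.12, -0.807]
wrist_force: [-4.4, 2.8, 0.3]
width: 0.501
```

Call:
arm_command --rows '[{"xyz": [0, 0, 0.0015], "delta_rot": [0, 0, 0], "gripper": 0.036}, {"xyz": [0, 0, 0], "delta_rot": [0, 0, 0], "gripper": 0.036}]'

```text
time: 19.35
tool_pos: [0.5637, 0.2855, 0.1278]
tcp_rot: [-3.01, -0.119, -0.807]
wrist_force: [-13.1, 1.8, 8.3]
width: 0.496
```

```bash
python3 - <<'E'
from h import *
s,p,R=st();print(s['time'],cf(p).round(4),s['wrist_force'],s['torque'])
E
```

```text
19.35 [ 0.0002  0.0011 -0.0231] [-13.09156216   1.75307054   8.25744925] [0.2968743  1.4228139  0.23059086]
```

Call:
arm_command --rows '[{"xyz": [0, 0, -0.001], "delta_rot": [0, 0, 0], "gripper": 0.036}, {"xyz": [0, 0, 0], "delta_rot": [0, 0, 0], "gripper": 0.06}, {"xyz": [0, 0, 0], "delta_rot": [0, 0, 0], "gripper": 0.06}, {"xyz": [0, 0, 0], "delta_rot": [0, 0, 0], "gripper": 0.06}, {"xyz": [0, 0, 0], "delta_rot": [0, 0, 0], "gripper": 0.06}]'

```text
time: 19.85
tool_pos: [0.5642, 0.2841, 0.1276]
tcp_rot: [-3.012, -0.12, -0.808]
wrist_force: [-0.3, -0.4, 0.1]
width: 0.704
```

```bash
python3 look.py wrist,side,scene; python3 v4.py pics/v7.png
```

```text
19.85 [ 0.57  -0.038  2.172 -0.443  0.581  0.81 ] cf [ 0.0005 -0.0003 -0.0235] rot [-0.    -0.001 -0.   ] p [0.5642 0.2841 0.1276] F [-0.3 -0.4  0.1] w 0.7036721969649716
wrist_19.85
side_19.85
scene_19.85
```

View pics/v7.png

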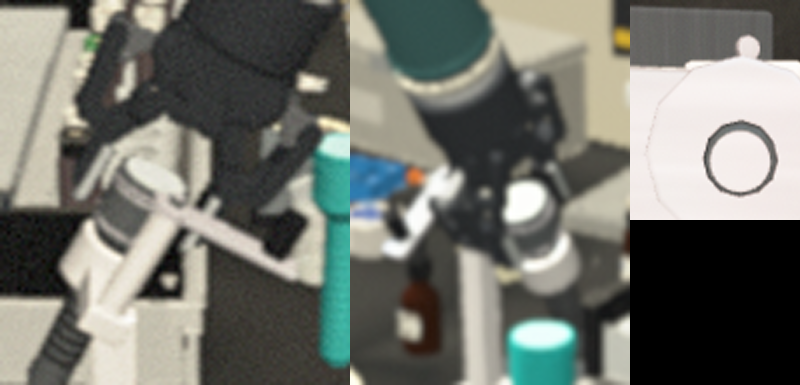

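```bash
ls -t pics/wrist_*.png|head -1
```

```text
pics/wrist_19.85.png
```

Call:
arm_command --rows '[{"xyz": [0, 0, -0.01], "delta_rot": [0, 0, 0], "gripper": 0.06}, {"xyz": [0, 0, -0.02], "delta_rot": [0, 0, 0], "gripper": 0.06}, {"xyz": [0, 0, -0.025], "delta_rot": [0, 0, 0], "gripper": 0.06}, {"xyz": [0, 0, -0.03], "delta_rot": [0, 0, 0], "gripper": 0.06}, {"xyz": [0, 0, -0.03], "delta_rot": [0, 0, 0], "gripper": 0.06}, {"xyz": [0, 0, -0.03], "delta_rot": [0, 0, 0], "gripper": 0.04}, {"xyz": [0, 0, 0], "delta_rot": [0, 0, 0], "gripper": 0.04}, {"xyz": [0, 0, 0], "delta_rot": [0, 0, 0], "gripper": 0.04}]'

```text
time: 20.8
tool_pos: [0.4917, 0.2788, 0.2544]
tcp_rot: [-3.009, -0.121, -0.81]
wrist_force: [0.3, 0.1, -0.7]
width: 0.471
```

```bash
python3 look.py wrist,side,scene 1.58; python3 v4.py pics/v8.png
```

```text
20.8 [ 0.657 -0.29   2.138 -0.363  0.874  0.752] cf [0.001  0.0002 0.1227] rot [-0.002 -0.002 -0.   ] p [0.4917 0.2788 0.2544] F [ 0.3  0.1 -0.7] w 0.47107255828439887
wrist_20.80
side_20.80
scene_20.80
```

View pics/v8.png

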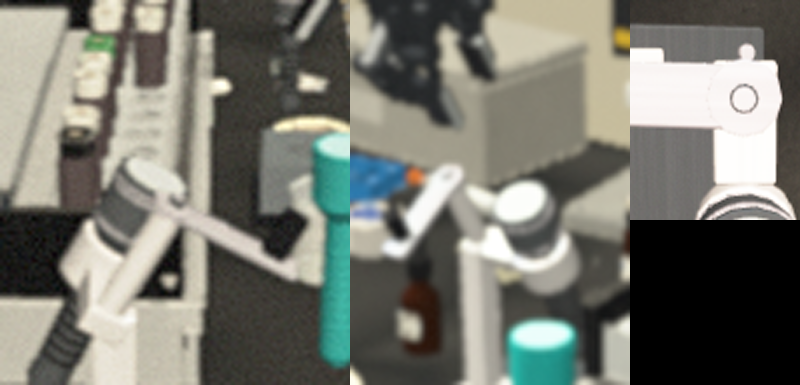

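```bash
cp $(ls -t pics/wrist_*.png|head -1) pics/w9.png
```

```text
(no output)
```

View pics/w9.png

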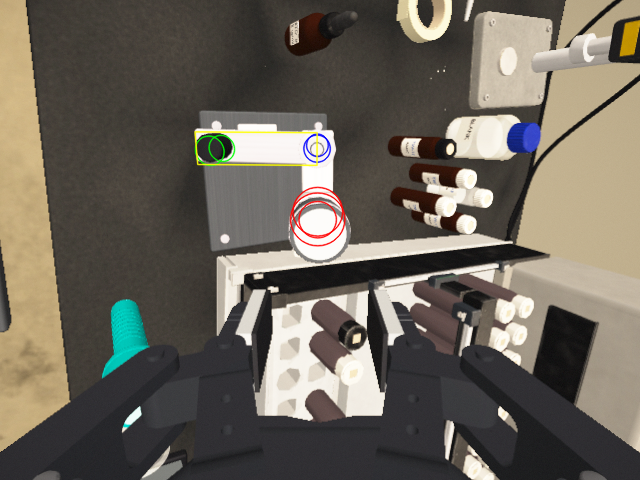

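```bash
python3 - <<'E'
from h import *
f=np.load('fit.npy');R=collarR(f[3])
for n in('wrist_20.80','scene_20.80','side_20.80'):
    d=load(f'pics/{n}.npz');K=(cloud(d)-f[:3])@R
    dark=d['pixels'].sum(-1)<200
    m=dark&(K[...,2]>.062)&(K[...,2]<.1)&(abs(K[...,0]+.06)<.03)&(abs(K[...,1]-.06)<.03);q=K[m]
    print(n,m.sum(),q.min(0).round(4),q.max(0).round(4),((q.min(0)+q.max(0))/2).round(4))
    m=(K[...,2]>.03)&(K[...,2]<.056)&(np.hypot(K[...,0],K[...,1])<.03);q=K[m]
    print('  lamp top',q.min(0).round(3),q.max(0).round(3))
s,p,Rt=st();a=1.58;k=[-.06*np.sin(a),.06-.06*np.cos(a)]
print('delta',(Rt.T@(cw([*k,.0305])-p)).round(4),Ro.from_matrix(Rt.T@Rh()).as_rotvec().round(4))
E
```

```text
wrist_20.80 807 [-0.0678  0.0548  0.0654] [-0.0517  0.0694  0.0907] [-0.0597  0.0621  0.078 ]
  lamp top [-0.02  -0.021  0.03 ] [0.024 0.023 0.053]
scene_20.80 22 [-0.0709  0.0524  0.0692] [-0.0597  0.0643  0.0941] [-0.0653  0.0584  0.0817]
  lamp top [-0.027 -0.023  0.03 ] [0.021 0.024 0.055]
side_20.80 94 [-0.0646  0.0637  0.0649] [-0.0531  0.0743  0.0902] [-0.0588  0.069   0.0776]
  lamp top [-0.021 -0.015  0.03 ] [0.022 0.027 0.051]
delta [-0.0584 -0.0615  0.0897] [0.0011 0.0023 0.0003]
```

Call:
arm_command --rows '[{"xyz": [-0.02, -0.0205, 0], "delta_rot": [0, 0, 0], "gripper": 0.04}, {"xyz": [-0.02, -0.0205, 0], "delta_rot": [0, 0, 0], "gripper": 0.04}, {"xyz": [-0.02, -0.0205, 0], "delta_rot": [0, 0, 0], "gripper": 0.04}, {"xyz": [0, 0, 0.02], "delta_rot": [0, 0, 0], "gripper": 0.04}, {"xyz": [0, 0, 0.015], "delta_rot": [0, 0, 0], "gripper": 0.04}, {"xyz": [0, 0, 0], "delta_rot": [0, 0, 0], "gripper": 0.04}, {"xyz": [0, 0, 0], "delta_rot": [0, 0, 0], "gripper": 0.04}]'

```text
time: 21.65
tool_pos: [0.452, 0.336, 0.191]
tcp_rot: [-3.015, -0.12, -0.804]
wrist_force: [-0.2, 0.5, 0.5]
width: 0.467
```

```bash
python3 look.py wrist,side; cat > kn.py <<'E'
from h import *
import glob,os
s,p,R=st();print(cf(p).round(4),Ro.from_matrix(R.T@Rh()).as_rotvec().round(4))
w=load(max(glob.glob('pics/wrist_*.npz'),key=os.path.getmtime));T=(cloud(w)-p)@R
m=(abs(T[...,0])<.017)&(abs(T[...,1])<.02)&(w['pixels'].sum(-1)<200)
for z in np.arange(-.07,.03,.01):
    q=T[m&(T[...,2]>=z)&(T[...,2]<z+.01)]
    if len(q)>5: print(round(z,2),len(q),q.min(0).round(3),q.max(0).round(3))
E
python3 kn.py
```

```text
21.65 [ 0.828 -0.205  2.19  -0.484  0.82   1.022] cf [-0.061   0.0604  0.0853] rot [0.002 0.002 0.   ] p [0.452 0.336 0.191] F [-0.2  0.5  0.5] w 0.466649783571238
wrist_21.65
side_21.65
[-0.0595  0.0611  0.0865] [-0.     -0.0002 -0.0006]
-0.01 666 [-0.008 -0.009 -0.004] [ 0.007  0.007 -0.   ]
0.0 181 [-0.008 -0.009  0.   ] [0.007 0.    0.01 ]
0.01 147 [-0.008 -0.009  0.01 ] [ 0.006 -0.002  0.02 ]
0.02 27 [-0.008 -0.009  0.02 ] [ 0.006 -0.003  0.023]
```

Call:
arm_command --rows '[{"xyz": [0, -0.001, 0.015], "delta_rot": [0, 0, 0], "gripper": 0.04}, {"xyz": [0, 0, 0.015], "delta_rot": [0, 0, 0], "gripper": 0.04}, {"xyz": [0, 0, 0.015], "delta_rot": [0, 0, 0], "gripper": 0.04}, {"xyz": [0, 0, 0.008], "delta_rot": [0, 0, 0], "gripper": 0.04}, {"xyz": [0, 0, 0], "delta_rot": [0, 0, 0], "gripper": 0.04}]'

```text
time: 22.25
tool_pos: [0.4787, 0.3394, 0.1461]
tcp_rot: [-3.013, -0.12, -0.806]
wrist_force: [-0.0, 0.3, -0.5]
width: 0.47
```

```bash
python3 look.py wrist,side; python3 kn.py
```

```text
22.25 [ 0.788 -0.114  2.203 -0.522  0.71   1.05 ] cf [-0.0602  0.0617  0.0329] rot [ 0.001  0.001 -0.   ] p [0.4787 0.3394 0.1461] F [-0.   0.3 -0.5] w 0.4702133798999407
wrist_22.25
side_22.25
[-0.0593  0.0624  0.0339] [-0.0005 -0.0006 -0.0006]
-0.06 1332 [-0.008 -0.008 -0.056] [ 0.007  0.007 -0.05 ]
-0.05 424 [-0.008 -0.008 -0.05 ] [ 0.007  0.001 -0.04 ]
-0.04 326 [-0.008 -0.008 -0.04 ] [ 0.007 -0.    -0.03 ]
-0.03 8 [-0.004 -0.007 -0.03 ] [ 0.003 -0.006 -0.029]
```

Call:
arm_command --rows '[{"xyz": [0, 0, 0], "delta_rot": [0, 0, 0], "gripper": 0.012}, {"xyz": [0, 0, 0], "delta_rot": [0, 0, 0], "gripper": 0.012}, {"xyz": [0, 0, 0], "delta_rot": [0, 0, 0], "gripper": 0.012}, {"xyz": [0, 0, 0], "delta_rot": [0, 0, 0], "gripper": 0.012}, {"xyz": [0, 0, 0], "delta_rot": [0, 0, 0], "gripper": 0.012}]' --force 30

```text
time: 22.85
tool_pos: [0.4777, 0.34, 0.147]
tcp_rot: [-3.012, -0.12, -0.806]
wrist_force: [-7.4, -0.8, 4.1]
width: 0.173
```

```bash
python3 - <<'E'
from h import *
s,p,R=st();c=cf(p);print(c,s['width'],s['wrist_force'])
a0=np.arctan2(-c[0],.06-c[1]);print(a0)
A=np.linspace(a0,0,17);last=c[:2]
for a in A[1:]:
    k=np.array([-.06*np.sin(a),.06-.06*np.cos(a)]);d=k-last;print(round(a,2),d[0].round(4),(-d[1]).round(4));last=k
E
```

```text
[-0.06056833  0.06238988  0.03421607] 0.17258456605128425 [-7.41365416 -0.75740186  4.08054355]
1.6102334073667344
1.51 0.0007 0.0061
1.41 0.0007 0.006
1.31 0.0013 0.0059
1.21 0.0019 0.0057
1.11 0.0024 0.0055
1.01 0.003 0.0053
0.91 0.0035 0.0049
0.81 0.004 0.0046
0.7 0.0044 0.0041
0.6 0.0048 0.0037
0.5 0.0051 0.0032
0.4 0.0054 0.0026
0.3 0.0057 0.0021
0.2 0.0058 0.0015
0.1 0.006 0.0009
0.0 0.006 0.0003
```

Call:
arm_command --rows '[{"xyz": [0.0003, 0.0061, 0], "delta_rot": [0, 0, 0], "gripper": 0.012}, {"xyz": [0.0007, 0.006, 0], "delta_rot": [0, 0, 0], "gripper": 0.012}, {"xyz": [0.0013, 0.0059, 0], "delta_rot": [0, 0, 0], "gripper": 0.012}, {"xyz": [0.0019, 0.0057, 0], "delta_rot": [0, 0, 0], "gripper": 0.012}, {"xyz": [0.0024, 0.0055, 0], "delta_rot": [0, 0, 0], "gripper": 0.012}, {"xyz": [0.003, 0.0053, 0], "delta_rot": [0, 0, 0], "gripper": 0.012}, {"xyz": [0.0035, 0.0049, 0], "delta_rot": [0, 0, 0], "gripper": 0.012}, {"xyz": [0.004, 0.0046, 0], "delta_rot": [0, 0, 0], "gripper": 0.012}, {"xyz": [0, 0, 0], "delta_rot": [0, 0, 0], "gripper": 0.012}]'

```text
time: 23.75
tool_pos: [0.4941, 0.2942, 0.1539]
tcp_rot: [-3.02, -0.118, -0.8]
wrist_force: [-13.9, -8.8, 8.4]
width: 0.175
```

```bash
python3 look.py wrist,side .81;  python3 - <<'E'
from h import *
s,p,R=st();c=cf(p);a0=np.arctan2(-c[0],.06-c[1]);print(c,a0,np.hypot(c[0],.06-c[1]))
E
cp $(ls -t pics/wrist_*.png|head -1) pics/w10.png
```

```text
23.75 [ 0.685 -0.166  2.23  -0.462  0.696  0.908] cf [-0.0461  0.0154  0.0338] rot [ 0.005  0.006 -0.001] p [0.4941 0.2942 0.1539] F [-13.9  -8.8   8.4] w 0.175038323333215
wrist_23.75
side_23.75
[-0.04615623  0.01538712  0.03381224] 0.8023995712605732 0.0641927241821927
```

View pics/w10.png

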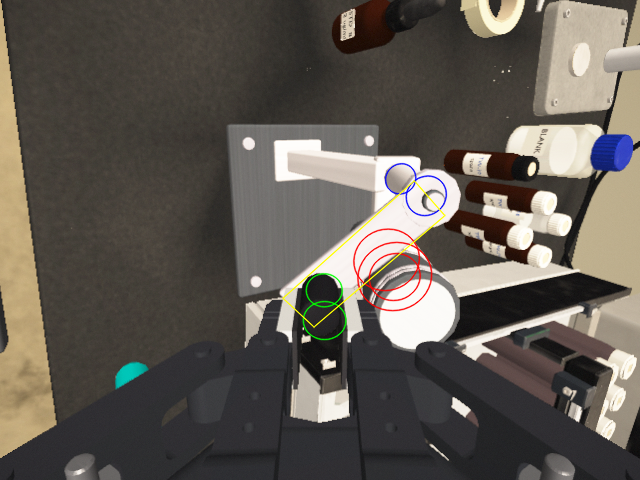

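Call:
arm_command --rows '[{"xyz": [0.003, -0.003, 0], "delta_rot": [0, 0, 0], "gripper": 0.012}, {"xyz": [0.0044, 0.0041, 0], "delta_rot": [0, 0, 0], "gripper": 0.012}, {"xyz": [0.0048, 0.0037, 0], "delta_rot": [0, 0, 0], "gripper": 0.012}, {"xyz": [0.0051, 0.0032, 0], "delta_rot": [0, 0, 0], "gripper": 0.012}, {"xyz": [0.0054, 0.0026, 0], "delta_rot": [0, 0, 0], "gripper": 0.012}, {"xyz": [0, 0, 0], "delta_rot": [0, 0, 0], "gripper": 0.012}]'

```text
time: 24.45
tool_pos: [0.5129, 0.2814, 0.1626]
tcp_rot: [-3.029, -0.118, -0.794]
wrist_force: [-14.6, -17.6, 7.3]
width: 0.172
```

```bash
python3 look.py wrist .4;  python3 - <<'E'
from h import *
s,p,R=st();c=cf(p);a0=np.arctan2(-c[0],.06-c[1]);print(c,a0,np.hypot(c[0],.06-c[1]),s['wrist_force'])
E
```

```text
24.45 [ 0.637 -0.158  2.204 -0.43   0.703  0.834] cf [-0.0264  0.0011  0.0325] rot [0.013 0.011 0.001] p [0.5129 0.2814 0.1626] F [-14.6 -17.6   7.3] w 0.17218740133033517
wrist_24.45
[-0.0264132   0.00110529  0.03247449] 0.4215905532768053 0.06454645077158618 [-14.85121093 -16.70724116   6.81375195]
```

```bash
python3 look.py side,scene; python3 - <<'E'
from h import *
import glob,os
o=[]
for n,b,k in (('side',(265,150,385,290),3),('wrist',(200,100,480,400),1.4)):
    f=max(glob.glob(f'pics/{n}_*.npz'),key=os.path.getmtime);crop(load(f),*b,k,'pics/t.png');o.append(cv2.imread('pics/t.png'))
H=max(i.shape[0] for i in o);cv2.imwrite('pics/v11.png',np.hstack([cv2.copyMakeBorder(i,0,H-i.shape[0],0,0,cv2.BORDER_CONSTANT) for i in o]))
E
```

```text
24.5 [ 0.637 -0.158  2.204 -0.431  0.703  0.834] cf [-0.0264  0.0011  0.0325] rot [0.013 0.011 0.001] p [0.5129 0.2814 0.1626] F [-14.9 -16.7   6.8] w 0.17061248801807138
side_24.50
scene_24.50
```

View pics/v11.png

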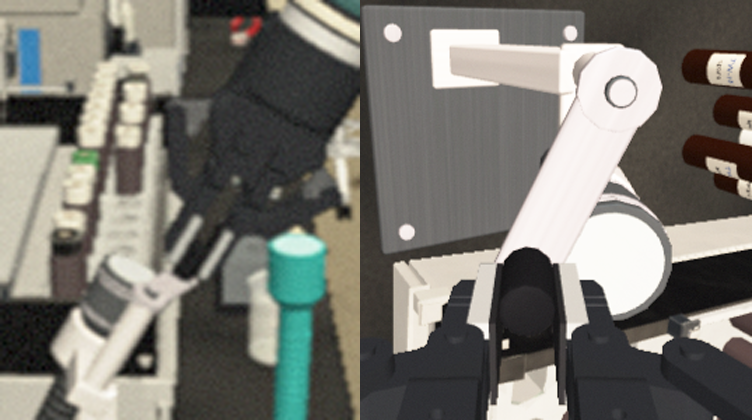

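View pics/wrist_24.45.png

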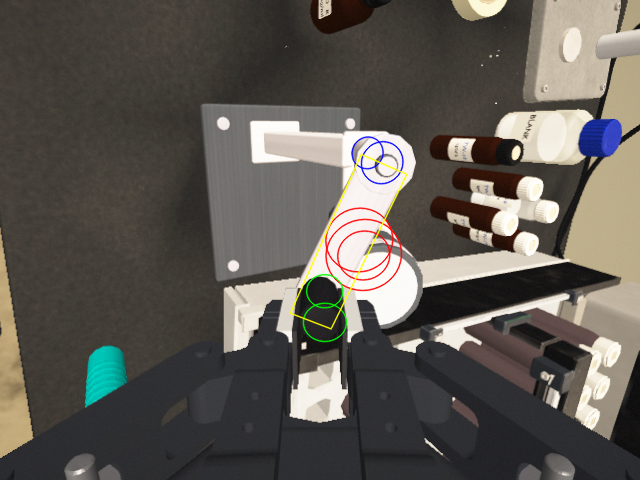

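```bash
cat > kn2.py <<'E'
from h import *
import sys
f=np.load('fit.npy');R=collarR(f[3])
for n in sys.argv[1:]:
    d=load(f'pics/{n}.npz');K=(cloud(d)-f[:3])@R
    br=d['pixels'].sum(-1)>450
    m=br&(K[...,2]>.056)&(K[...,2]<.068)&(K[...,1]>-.03)&(K[...,1]<.085)&(abs(K[...,0]+.03)<.06);q=K[m]
    r=np.array([np.hypot(*(q[:,:2]-[0,.06]).T)]);g=q[(r[0]>.015)&(r[0]<.045)]
    v=g[:,:2].mean(0)-[0,.06];print(n,len(q),'angle',np.arctan2(-v[0],-v[1]),'z',np.median(g[:,2]))
    hd=(K[...,2]>.035)&(K[...,2]<.0535)&(np.hypot(K[...,0],K[...,1])<.028)
    h=K[hd];print(' lamp z pct',np.percentile(h[:,2],[50,90,98]).round(4),h.min(0).round(3),h.max(0).round(3))
    # line fit
    if len(g)>50:
        vx,vy,x0,y0=cv2.fitLine(g[:,:2].astype(np.float32),cv2.DIST_L2,0,.01,.01).ravel();print(' dir',vx,vy,'pt',x0,y0)
E
python3 kn2.py wrist_20.80 wrist_22.25 wrist_23.75 wrist_24.45; python3 - <<'E'
from h import *
for t in ('20.80','22.25','24.45'):
    w=load(f'pics/wrist_{t}.npz');f=np.load('fit.npy');R=collarR(f[3]);K=(cloud(w)-f[:3])@R
    dk=(w['pixels'].sum(-1)<200)&(K[...,2]>.08)&(K[...,2]<.092)
    print(t,K[120:480][(dk)[120:480]].shape)
    for u in (317,318,320):
        pass
    # pivot cap
    m=(K[...,2]>.058)&(K[...,2]<.075)&(np.hypot(K[...,0],K[...,1]-.06)<.018);print(np.median(K[m],0),K[m].min(0),K[m].max(0))
E
```

```text
wrist_20.80 3608 angle 1.6161902268645187 z 0.0617886898504539
 lamp z pct [0.0488 0.0502 0.0508] [-0.02  -0.021  0.035] [0.024 0.023 0.053]
 dir 0.9997864 -0.020668136 pt -0.029236838 0.061328087
wrist_22.25 6310 angle 1.7188050128434416 z 0.061645070470854116
 lamp z pct [0.0404 0.0487 0.0494] [ 0.002 -0.02   0.035] [0.015 0.023 0.05 ]
 dir 0.9999862 0.005263001 pt -0.028399713 0.06423437
wrist_23.75 7524 angle 0.8843086864839828 z 0.06174535960050156
 lamp z pct [0.0487 0.05   0.0506] [-0.02  -0.021  0.035] [0.023 0.023 0.052]
 dir 0.7421809 0.67019963 pt -0.022321032 0.04170907
wrist_24.45 7752 angle 0.45170234369122975 z 0.06176448829171458
 lamp z pct [0.0486 0.0497 0.0503] [-0.013 -0.021  0.035] [0.023 0.023 0.051]
 dir 0.40585878 0.9139358 pt -0.012584197 0.034061562
20.80 (678, 3)
[-0.00287362  0.06056946  0.06228736] [-0.01789645  0.04823654  0.05944368] [0.01154277 0.07194264 0.06921595]
22.25 (2409, 3)
[-0.0034414   0.06165888  0.06215923] [-0.01789042  0.0478245   0.05801577] [0.01159938 0.07217109 0.06848774]
24.45 (2206, 3)
[-0.00171591  0.05793374  0.06225523] [-0.01521857  0.04207427  0.05803316] [0.01208715 0.07186772 0.06887925]
```

Call:
arm_command --rows '[{"xyz": [0, 0, 0], "delta_rot": [0, 0, 0], "gripper": 0.026}, {"xyz": [0, 0, 0], "delta_rot": [0, 0, 0], "gripper": 0.026}, {"xyz": [0, 0, 0], "delta_rot": [0, 0, 0], "gripper": 0.026}]'

```text
time: 24.9
tool_pos: [0.5173, 0.2885, 0.1669]
tcp_rot: [-3.012, -0.121, -0.807]
wrist_force: [-2.8, -1.0, -0.3]
width: 0.304
```

```bash
python3 look.py wrist,side; python3 kn.py; python3 kn2.py $(basename $(ls -t pics/wrist_*.npz|head -1) .npz)
```

```text
24.9 [ 0.638 -0.156  2.198 -0.429  0.69   0.835] cf [-0.02    0.0078  0.0337] rot [-0. -0. -0.] p [0.5173 0.2885 0.1669] F [-2.8 -1.  -0.3] w 0.3040260945011435
wrist_24.90
side_24.90
[-0.0199  0.0079  0.0336] [-0.0006 -0.0003 -0.0001]
-0.07 484 [-0.014 -0.011 -0.07 ] [ 0.015  0.012 -0.06 ]
-0.06 1743 [-0.014 -0.011 -0.06 ] [ 0.015  0.012 -0.05 ]
-0.05 703 [-0.014 -0.011 -0.05 ] [ 0.015  0.012 -0.04 ]
-0.04 354 [-0.013 -0.008 -0.04 ] [ 0.014  0.003 -0.03 ]
-0.03 6 [-0.01  -0.005 -0.03 ] [ 0.001 -0.002 -0.029]
wrist_24.90 7377 angle 0.43221048298106185 z 0.061771226369963815
 lamp z pct [0.0486 0.05   0.0506] [-0.016 -0.019  0.035] [0.023 0.023 0.052]
 dir 0.3967042 0.9179465 pt -0.0120695215 0.033835802
```

Call:
arm_command --rows '[{"xyz": [0.004, 0.002, 0], "delta_rot": [0, 0, 0], "gripper": 0.026}, {"xyz": [0.004, 0.002, 0], "delta_rot": [0, 0, 0], "gripper": 0.026}, {"xyz": [0.004, 0.001, 0], "delta_rot": [0, 0, 0], "gripper": 0.026}, {"xyz": [0.004, 0.001, 0], "delta_rot": [0, 0, 0], "gripper": 0.026}, {"xyz": [0.004, 0.001, 0], "delta_rot": [0, 0, 0], "gripper": 0.026}, {"xyz": [0.004, 0.001, 0], "delta_rot": [0, 0, 0], "gripper": 0.026}, {"xyz": [0, 0, 0], "delta_rot": [0, 0, 0], "gripper": 0.026}]'

```text
time: 25.7
tool_pos: [0.5392, 0.2821, 0.1789]
tcp_rot: [-3.011, -0.12, -0.807]
wrist_force: [-0.3, 0.2, -0.0]
width: 0.306
```

```bash
python3 look.py wrist,side 0; python3 kn2.py $(basename $(ls -t pics/wrist_*.npz|head -1) .npz)
```

```text
25.7 [ 0.597 -0.141  2.161 -0.396  0.694  0.769] cf [ 0.0044 -0.0003  0.0334] rot [-0.001 -0.    -0.001] p [0.5392 0.2821 0.1789] F [-0.3  0.2 -0. ] w 0.3061505718605919
wrist_25.70
side_25.70
wrist_25.70 7644 angle -0.0047484397713375955 z 0.06176979479883644
 lamp z pct [0.0482 0.0498 0.0505] [-0.02  -0.019  0.035] [0.024 0.021 0.052]
 dir 0.011341285 0.9999357 pt 0.00013653503 0.031246552
```

Call:
arm_command --rows '[{"xyz": [-0.002, 0, 0], "delta_rot": [0, 0, 0], "gripper": 0.04}, {"xyz": [0, 0, 0], "delta_rot": [0, 0, 0], "gripper": 0.04}, {"xyz": [0, 0, 0], "delta_rot": [0, 0, 0], "gripper": 0.04}, {"xyz": [0, 0, -0.015], "delta_rot": [0, 0, 0], "gripper": 0.04}, {"xyz": [0, 0, -0.03], "delta_rot": [0, 0, 0], "gripper": 0.04}, {"xyz": [0, 0, -0.03], "delta_rot": [0, 0, 0], "gripper": 0.04}, {"xyz": [0, 0, -0.03], "delta_rot": [0, 0, 0], "gripper": 0.04}, {"xyz": [0, 0, -0.03], "delta_rot": [0, 0, 0], "gripper": 0.04}, {"xyz": [0, 0, 0], "delta_rot": [0, 0, 0], "gripper": 0.04}]'

```text
time: 26.7
tool_pos: [0.4707, 0.2782, 0.3007]
tcp_rot: [-3.003, -0.12, -0.817]
wrist_force: [0.0, 0.5, 0.3]
width: 0.473
```

```bash
python3 look.py wrist,side,scene; python3 kn2.py $(basename $(ls -t pics/wrist_*.npz|head -1) .npz); python3 v4.py pics/v12.png; cp $(ls -t pics/wrist_*.png|head -1) pics/w13.png; cp $(ls -t pics/scene_*.png|head -1) pics/s13.png;cp $(ls -t pics/side_*.png|head -1) pics/e13.png
```

```text
26.7 [ 0.689 -0.355  2.101 -0.353  0.973  0.747] cf [0.006  0.0013 0.1732] rot [-0.005 -0.008 -0.002] p [0.4707 0.2782 0.3007] F [0.  0.5 0.3] w 0.47270356754031173
wrist_26.70
side_26.70
scene_26.70
wrist_26.70 2342 angle -0.0025368332419813686 z 0.06179246587817898
 lamp z pct [0.0485 0.0502 0.0509] [-0.02  -0.021  0.036] [0.023 0.021 0.052]
 dir 0.008631436 -0.99996275 pt 7.3399475e-05 0.031066557
```

View pics/v12.png

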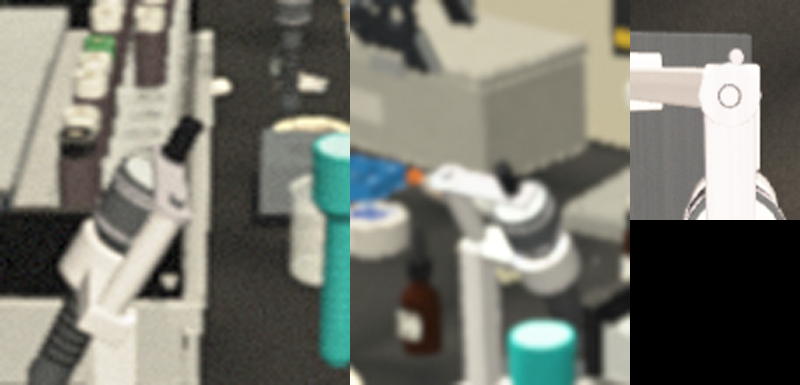

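View pics/s13.png

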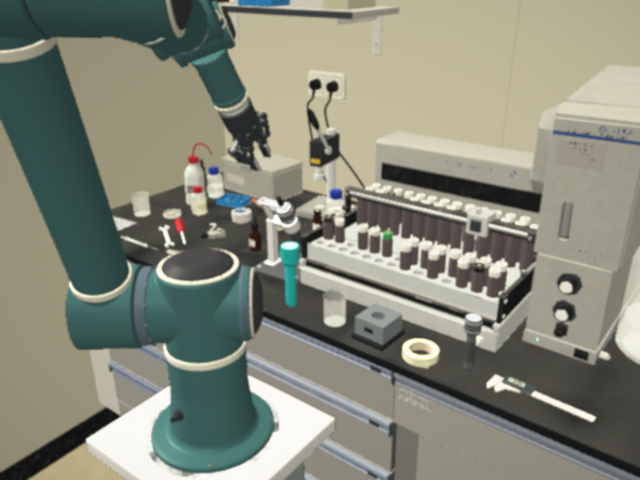

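View pics/w13.png

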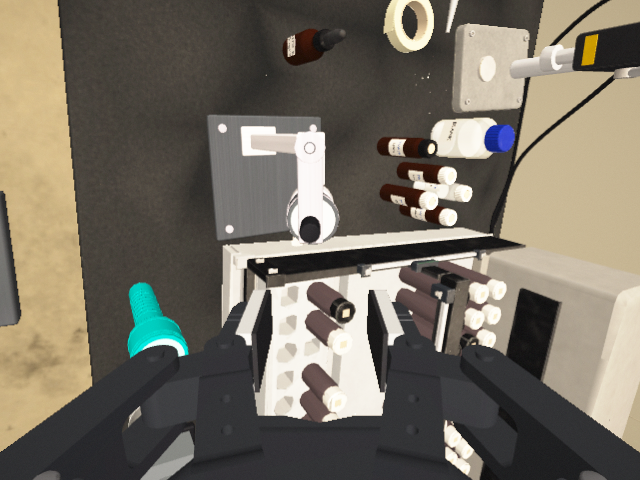

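The final pictures show the lamp hanging in the collar and the keeper shut, with its knob over the head at wrist pixel (311,231). The arm is clear, and the beaker (334,308), tape roll (420,352) and dropper bottle have not moved. I'm handing it in.

```bash
python3 -c "
from workcell import bot
print(bot.finish_job())"
```

```text
the job is handed in; nothing more can be done
None
```

The lamp is hanging in the holder's collar with the keeper shut over its head, and I handed the job in at about 27 s of the 66 s allowed. I swung the keeper open to about 1.6 rad and lifted the dark lamp out of the stand by its head. I then guided it tail first down the collar until its head met the rim, released it, and swung the keeper shut.

**Last checks**
- **Keeper:** it measures about 0.01 rad or less from shut.
- **Lamp:** the top of its head measures about 49 mm above the mouth against 47 mm expected. The depth reading of the keeper arm is high by about 2.5 mm in the same picture, so I take the lamp as fully seated.
- **Bystanders:** by eye, the beaker, tape roll and dropper bottle are where they were.
- **Robot:** the gripper is open and touches nothing. Wrist force is about 0.5 N.

**What disagreed**
- **Fingertips:** two cameras showed the real fingertips about 36 mm short of the reported TCP. I corrected for this throughout.
- **Closing the keeper:** the gripped knob bound in the pads partway, and wrist force rose to about 24 N. I loosened the jaws and pushed the knob the rest of the way with one finger.
- **Opening the keeper:** it came to rest at about 1.6 rad, where I had aimed for 1.67. That is still past the 1.2 needed.

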